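# Load and lock the hinged drill jig

### The arm

A 6-joint arm with a two-finger parallel gripper is mounted at the origin on the work surface. World frame = base frame: x ahead of the robot, y to its left, z up, the work surface at z = 0. Lengths are in m, angles in degrees, forces in N, time in s.
With the tool pointing down it reaches from about 0.35 to 0.775 m from the base axis. Payload 5.5 kg.
Tool frame: the origin (TCP) lies midway between the tips of the shut fingers; the grasp point (between the pads) lies 19 mm behind it; x points along the fingers, y is the direction in which the jaws open and shut, and the axes are right-handed (so a half turn about x gives the same grasp; the last joint's range is limited). The gripper opens to 85 mm and grips with 20 to 120 N. Pads are 22 mm wide; open, the fingers measure 114 mm over their backs; the gripper's body (76 mm by 85 mm) begins 54 mm behind the grasp point. The pads swing forward as they close: fully open they stand 13 mm farther back than shut.
Start: joints at [59.782, 17.945, 2.641, 74.691, 0, 82.002], TCP at [0.217, 0.532, 0.231] pointing down, gripper open.
Joint ranges: [-158.12, 158.12], [-49.38, 96.58], [-58.88, 72.47], [-126.05, 133.96], [-84.25, 85.87], [-180, 180]. Speed limits (degrees/s): [147.25, 147.25, 180, 180, 180, 180].

### API

Orientations are given as [roll, pitch, yaw] about the fixed x, y, z axes, in that order (R = Rz(yaw) Ry(pitch) Rx(roll)).
In Python, from workcell import telemetry, capture, ctrl gives the robot as it stands.
- The arm moves only by the tool jog_arm, never from a script. Its argument "targets" is one flat list of numbers, 7 for each row, row after row: the turn, a rotation vector about the world's x, y, z in degrees, then the shift along the world's x, y, z in m, then the opening, from 0 (shut) to 1 (fully open). A call has 1 to 10 rows; each row is the pose to reach, as a shift and turn from the pose commanded when the call began; what a row does not reach only later rows make up. A row lasts 1/8 s, in which the tool goes at most 62.5 mm and 10.7 degrees, less where a joint would pass 70% of its speed; a pose out of reach is approached as far as the arm can. A call with a gripper value outside its range is refused whole. The fingers move at their own pace and stop on an object; "squeeze" is the grip in N (left out, the last holds). Time passes only in rows, so rows that repeat a pose let the fingers close. It gives the time, the measured TCP pose, the force and the opening at its end, in the units of the state.
- telemetry.sense(): the state, without advancing time (a new reading comes with each control period).
- capture(name): name is "side" or "top" or "wrist"; returns a dict with "image" (420x560x3 uint8, red, green, blue), "mtx" (3x3 intrinsics, pixels), "extrinsics" (4x4, takes a point from world to camera coordinates); the wrist camera has in their place "mount" (4x4, takes a point from camera to tool coordinates, whose origin is the TCP and whose axes are the tool frame's). Camera axes: x right, y down, z forward; pixel columns grow to the right and rows downward; lengths in m; the calibration is good to about 2 mm. A picture is of the moment at which its call begins: read the wrist's pose just before it. There is no depth.
- ctrl.finish_job(): hands the job in, once; it reports no verdict.
The state is a dict: "time_s": time; "joints": joint angles; "qvel": joint speeds; "effort": joint torques, N m; "eef_pos": TCP position; "tool_rot": TCP orientation; "contact_force": force on the tool from outside, world axes, zero at the start; "moment": the same for the moment, N m; "finger_gap": finger opening in m.
Only numpy, scipy, OpenCV 4.12 (cv2) and the standard library are available. Lean on these libraries where they do the work, as an engineer would, in place of code of your own. Each camera call takes 0.05 s, during which the arm holds its last target. There are 200 camera calls.

### The job

Get the drill jig ready for the drilling machine: unscrew its star knob all the way to its stop, only then swing the hinged leaf up by its bow handle and lay it gently back on its rear stop, and lay every steel blank from the bench flat into a pocket of its own between the locating pins. When all the blanks are in, lower the leaf gently by hand until it rests on its post, never letting it fall shut, and only then screw the knob down fully home. Leave the other things on the bench alone.

Things in the scene. Friction and masses are not known exactly. Their poses are not given: they have to be found in the camera images.
- jig: the drill jig, bolted level to the bench: a steel base plate 310 x 170 mm, its top face 30 mm above the bench, with four pockets of locating pins under a hinged aluminium leaf. Origin: centre of its footprint at bench height. z up, x from the front (knob, handle) to the hinge at the back, y along the hinge. The hinge is on the robot's left; the jig is turned a little from start to start.
- leaf (a joint): angle (rad) of the hinged leaf: 0 = down, level on its post; 1.9 = swung over, leaning on the back stop, where it stays. Aluminium plate 10 mm thick, 240 mm from hinge to front edge, 146 mm wide; closed, its top is 58 mm above the bench. 0.75 kg with its knob; light hinge: let go between 0 and 1.4 rad it falls shut. 3 to 6 N at the handle swings it.
- hinge (a point): middle of the hinge axis, 53 mm above the bench; the axis runs along the jig's y, and the leaf swings from it towards the jig's -x when closed.
- bar (a point): middle of the round bar of the leaf's black bow handle; moves with the leaf, 278 mm from the hinge axis. Bar 12 mm thick, 100 mm long, parallel to the hinge; it can turn between fingers. Closed, it is 35 mm in front of the leaf's edge and 35 mm over its top (93 mm above the bench); open, about 300 mm above the bench and 127 mm behind the hinge axis, leaf edge below it.
- knob (a joint): turn (rad) of the star knob's screw: 0 = fully home; grows as it is unscrewed (counter-clockwise seen from above) up to a stop at 4.4. Quick-acting thread: the knob rises 3.0 mm per rad, 13 mm in all. Light friction (about 0.06 Nm); it stays where it is left.
- knob_grip (a point): centre of the black star knob (six lobes, 53 mm across, 32 mm tall), on the leaf 210 mm from the hinge axis, on the jig's centre line; rises with the screw. Leaf closed and screw home: 86 mm above the bench, knob's underside 10 mm over the leaf. The handle bar is 65 mm in front of its axis at that height: set fingers across it along the jig's y, and turn up to 0.8 rad either way from there.
- post (a point): top of the post under the leaf's front, into which the knob's screw goes; 48 mm above the bench.
- pocket1 (a point): centre of one of four pockets, on the base plate (30 mm above the bench). A blank lies in it, long side along the jig's x, with 2.5 to 3 mm to spare all round between pins 8 mm thick, 7 mm high: two on each long side (26 mm either side of the middle; fingers fit at mid-length), one at each end. Pockets are 78 mm apart along the jig's x, 68 mm along its y. Axes as the jig's.
- blank1: a sawn steel blank, a plain flat block 64 x 40 x 10 mm, 0.14 to 0.28 kg, lying flat on the bench (None if absent in this run: two to four are there). Origin at its centre, x along the 64 mm, z through the thickness.
- pocket2 (a point): centre of one of four pockets, on the base plate (30 mm above the bench). A blank lies in it, long side along the jig's x, with 2.5 to 3 mm to spare all round between pins 8 mm thick, 7 mm high: two on each long side (26 mm either side of the middle; fingers fit at mid-length), one at each end. Pockets are 78 mm apart along the jig's x, 68 mm along its y. Axes as the jig's.
- blank2: a sawn steel blank, a plain flat block 64 x 40 x 10 mm, 0.14 to 0.28 kg, lying flat on the bench (None if absent in this run: two to four are there). Origin at its centre, x along the 64 mm, z through the thickness.
- pocket3 (a point): centre of one of four pockets, on the base plate (30 mm above the bench). A blank lies in it, long side along the jig's x, with 2.5 to 3 mm to spare all round between pins 8 mm thick, 7 mm high: two on each long side (26 mm either side of the middle; fingers fit at mid-length), one at each end. Pockets are 78 mm apart along the jig's x, 68 mm along its y. Axes as the jig's.
- blank3: a sawn steel blank, a plain flat block 64 x 40 x 10 mm, 0.14 to 0.28 kg, lying flat on the bench (None if absent in this run: two to four are there). Origin at its centre, x along the 64 mm, z through the thickness.
- pocket4 (a point): centre of one of four pockets, on the base plate (30 mm above the bench). A blank lies in it, long side along the jig's x, with 2.5 to 3 mm to spare all round between pins 8 mm thick, 7 mm high: two on each long side (26 mm either side of the middle; fingers fit at mid-length), one at each end. Pockets are 78 mm apart along the jig's x, 68 mm along its y. Axes as the jig's.
- blank4: a sawn steel blank, a plain flat block 64 x 40 x 10 mm, 0.14 to 0.28 kg, lying flat on the bench (None if absent in this run: two to four are there). Origin at its centre, x along the 64 mm, z through the thickness.
- file: hand file with wooden handle, 300 mm; not part of the job, to be left alone
- hammer: hammer, 280 mm; not part of the job, to be left alone
- rule: flat steel rule 260 x 28 x 3 mm, lying between the jig and the blanks; not part of the job, to be left alone
- sheet: square-ish steel sheet 120 x 100 x 5 mm (not a blank); not part of the job, to be left alone
- square: try square, stock 90 mm, blade 130 mm; not part of the job, to be left alone
- oiler: white plastic oil bottle, 140 mm tall; not part of the job, to be left alone

How it is judged:
By the outcome, as a careful person would: the job done as asked, in the order asked, and still so for the second after the job is handed in, with the robot touching nothing.
Of blank1, blank2, blank3, blank4 only 2 to 4 are there at a start; the rules pass over those that are not, and their reading is None.
At some moment in a run one of blank1, blank2, blank3, blank4 may be knocked a few centimetres aside while the robot is not near it.
It also fails if it takes over 210 s, if anything falls off the work surface, if the arm or the gripper's body presses on something with over 40 N, if the wrist force passes 120 N, or if a joint passes its speed limit or range.

## Working session

There is one attempt and no reset: what is moved stays moved. The work goes in short steps, Python scripts to look and compute and a tool call to move; the robot and the scene stay as the last step left them, time stands still between calls to the robot, and variables do not carry over. Pictures are saved under pics/ and viewed, about 12 in all and at most 16, crops included, and the job is handed in when it is done.

Besides the shell and the picture viewer there is one more tool, called after "Emit:" as a command line: name --argument value ..., lists and objects as JSON in quotes. jog_arm: Moves the arm, as the interface text tells. Its arguments: {"type":"object","properties":{"targets":{"type":"array"},"squeeze":{"type":"number"}},"required":["targets"]}

```bash
ls; mkdir -p pics
cat > h.py <<'E'
import numpy as np, cv2
from scipy.spatial.transform import Rotation as R
from workcell import telemetry, capture, ctrl
def pose():
    s=telemetry.sense(); return np.array(s['eef_pos']),R.from_euler('xyz',s['tool_rot'],degrees=True).as_matrix(),s
def cam(name,save=None):
    p,Rt,s=pose(); c=capture(name); K=np.array(c['mtx'])
    if name=='wrist':
        M=np.array(c['mount']); T=np.eye(4);T[:3,:3]=Rt;T[:3,3]=p; E=np.linalg.inv(T@M)
    else: E=np.array(c['extrinsics'])
    im=np.ascontiguousarray(c['image'][:,:,::-1])
    if save: cv2.imwrite('pics/'+save+'.png',im)
    return im,K,E
def ray(uv,z,K,E):
    uv=np.atleast_2d(uv).astype(float); d=np.c_[uv,np.ones(len(uv))]@np.linalg.inv(K).T@E[:3,:3]
    o=-E[:3,:3].T@E[:3,3]; return o+d*((z-o[2])/d[:,2])[:,None]
def proj(P,K,E):
    P=np.atleast_2d(P); q=(P@E[:3,:3].T+E[:3,3])@K.T; return q[:,:2]/q[:,2:]
def tri(u1,K1,E1,u2,K2,E2):
    X=cv2.triangulatePoints(K1@E1[:3],K2@E2[:3],np.float64(u1),np.float64(u2)); return (X[:3]/X[3]).ravel()
E
python3 - <<'E'
from h import *
im,K,E_=cam('top','top0'); print(K,E_)
im,K,E_=cam('side','side0'); print(E_)
s=pose()[2]; print(s)
E
```

```text
pics
[[454.10523009   0.         278.41224019]
 [  0.         454.10523009 209.35111007]
 [  0.           0.           1.        ]] [[-4.33894430e-03 -9.99989011e-01 -1.77510240e-03  8.58893530e-02]
 [-9.94208629e-01  4.50446303e-03 -1.07372773e-01  5.39903363e-01]
 [ 1.07379589e-01  1.29893764e-03 -9.94217248e-01  1.48310307e+00]
 [ 0.00000000e+00  0.00000000e+00  0.00000000e+00  1.00000000e+00]]
[[ 0.9948254  -0.0985321   0.02477584 -0.52650866]
 [-0.03304595 -0.54440483 -0.83817143  0.13786753]
 [ 0.09607488  0.83301549 -0.54484385  1.2770595 ]
 [ 0.          0.          0.          1.        ]]
{'time_s': 0.1, 'joints': array([ 5.97815543e+01,  1.79870319e+01,  2.58595721e+00,  7.46913944e+01,
       -1.58060180e-03,  8.20015056e+01]), 'qvel': array([-0.01567448, -0.05813382,  0.15884488,  0.11782621,  0.02142087,
        0.03508812]), 'effort': array([ 1.93913016e-03, -4.81727922e+01,  2.99242777e+01,  1.27546827e-02,
       -1.23937120e-04,  2.78047605e-05]), 'eef_pos': array([0.21723645, 0.5319084 , 0.23051042]), 'tool_rot': array([ -97.01921675,   89.9075174 , -119.23916687]), 'contact_force': array([-0.07738445,  0.35019793,  0.52248817]), 'moment': array([0.0471486 , 0.03813193, 0.0145403 ]), 'finger_gap': 0.08526345947375487}
```

View pics/top0.png

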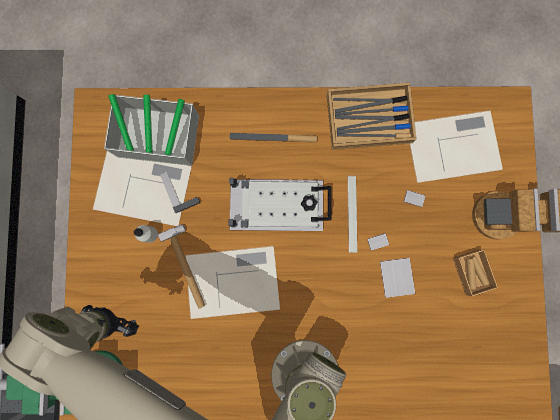

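View pics/side0.png

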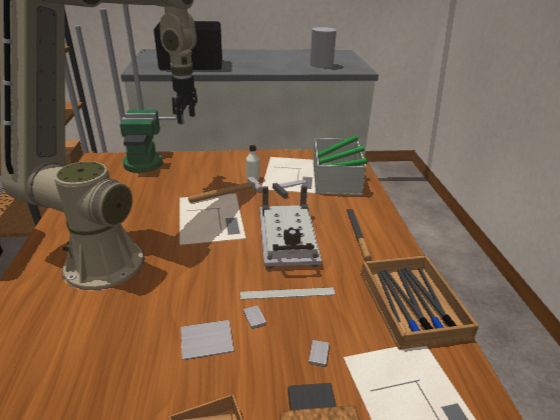

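Top view: jig at about (278,204) px, hinge to the left, knob (309,203), bar (328,203), and two blanks at (414,199) and (378,242). The side view also shows just these two.

Run:
```python
from h import *
im,K,E=cam('top')
for n,uv,z in [('knob',(309,203),.1),('bar',(329,203),.093),('b1',(414.5,199),.01),('b2',(378,242),.01),('jig c',(277,204.5),.03),('hingeL',(233,183),.053),('hingeR',(235,226),.053)]: print(n,ray(uv,z,K,E).round(3))
p,Rt,s=pose(); print(p,Rt.round(3))
c=capture('wrist'); print(c['mount'],c['mtx'])
```

```text
knob [[ 0.552 -0.014  0.1  ]]
bar [[ 0.553 -0.078  0.093]]
b1 [[ 0.575 -0.376  0.01 ]]
b2 [[ 0.431 -0.249  0.01 ]]
jig c [[0.556 0.088 0.03 ]]
hingeL [[0.626 0.233 0.053]]
hingeR [[0.484 0.225 0.053]]
[0.21724202 0.53195552 0.23060792] [[-0.001  0.378  0.926]
 [-0.001  0.926 -0.378]
 [-1.    -0.001 -0.   ]]
[[-8.42453348e-04 -2.66793130e-01  9.63753452e-01 -1.41952625e-01]
 [ 9.99999590e-01  9.60737319e-05  9.00733286e-04 -1.63831483e-03]
 [-3.32900844e-04  9.63753815e-01  2.66792940e-01 -6.77744127e-02]
 [ 0.00000000e+00  0.00000000e+00  0.00000000e+00  1.00000000e+00]] [[325.01751439   0.         282.46597938]
 [  0.         325.01751439 210.03131534]
 [  0.           0.           1.        ]]
```

Emit:
jog_arm --targets '[0, 0, -6, 0.03, -0.05, 0, 1, 0, 0, -13, 0.066, -0.108, 0, 1, 0, 0, -20, 0.1, -0.163, 0, 1, 0, 0, -27, 0.134, -0.218, 0, 1, 0, 0, -34, 0.168, -0.274, 0, 1, 0, 0, -41, 0.2, -0.33, 0, 1, 0, 0, -48, 0.235, -0.384, 0, 1, 0, 0, -55, 0.27, -0.44, 0, 1, 0, 0, -61, 0.305, -0.497, 0, 1, 0, 0, -64.6, 0.335, -0.546, 0, 1]'

```text
time_s: 1.45
eef_pos: [0.5429, 0.0013, 0.2313]
tool_rot: [115.8, 90.0, 28.9]
contact_force: [0.3, 0.5, 0.3]
finger_gap: 0.0858
```

Emit:
jog_arm --targets '[0, 0, 0, 0, 0, 0.03, 1, 0, 0, 0, 0, 0, 0.06, 1, 0, 0, 0, 0, 0, 0.06, 1]'

```text
time_s: 1.82
eef_pos: [0.5434, 0.0027, 0.2935]
tool_rot: [79.0, 89.8, -7.9]
contact_force: [-0.6, 0.4, 1.2]
finger_gap: 0.085
```

Run:
```python
from h import *
im,K,E=cam('wrist','w1')
p,Rt,s=pose(); print(p,Rt.round(3),s['joints'])
```

```text
[0.54267852 0.0029893  0.29199847] [[ 0.002  0.998  0.055]
 [-0.     0.055 -0.998]
 [-1.     0.002  0.   ]] [-8.16229881e+00  1.36843881e+01  5.35835002e+00  8.15623512e+01
  1.37774807e-03  7.86739635e+01]
```

View pics/w1.png

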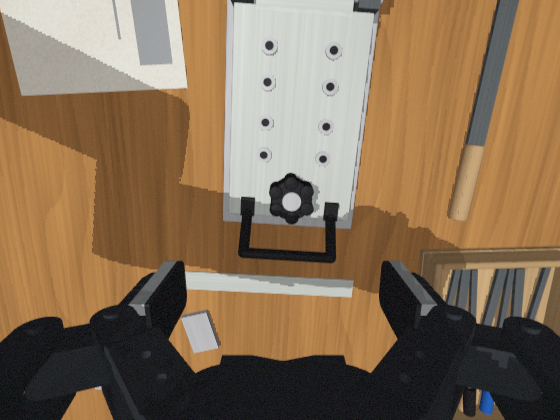

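Wrist view: knob cap at (291,201), bar from (242,254) to (333,258), hinge at the top.

Run:
```python
from h import *
im,K,E=cam('wrist')
f=lambda uv,z:ray(uv,z,K,E)[0]
k=f((291,201),.102);a=f((241,254),.093);b=f((333,258),.093)
print('knob',k,'bar',a,b,(a+b)/2,np.linalg.norm(a-b),np.degrees(np.arctan2(*(b-a)[[1,0]])))
c=f((224,221),.03);d=f((351,228),.03);print('base front',c,d,np.linalg.norm(c-d),np.degrees(np.arctan2(*(d-c)[[1,0]])))
print('knob-barmid',np.linalg.norm((a+b)/2-k)) 
c=f((265,122.5),.058);d=f((326,126.5),.058);print(c,d,np.degrees(np.arctan2(*(d-c)[[1,0]])))
c=f((269.5,46),.058);d=f((334,50.5),.058);print(c,d,np.degrees(np.arctan2(*(d-c)[[1,0]])))
print(f((232,50),.03),f((224,221),.03),f((375,50),.03),f((351,228),.03))
```

```text
knob [ 0.55205539 -0.01223212  0.102     ] bar [ 0.49985829 -0.07911671  0.093     ] [ 0.60420535 -0.07830016  0.093     ] [ 0.55203182 -0.07870843  0.093     ] 0.10435025375175752 0.44834716116030016
base front [ 0.46974627 -0.06141521  0.03      ] [ 0.63588694 -0.06189439  0.03      ] 0.16614136773812158 -0.16525291348967117
knob-barmid 0.06708278800042936
[0.51929338 0.06548068 0.058     ] [0.5877226  0.06494949 0.058     ] -0.44475571055962787
[0.52081823 0.14346947 0.058     ] [0.58907152 0.1429537  0.058     ] -0.43296265202571826
[0.47725272 0.14250336 0.03      ] [ 0.46974627 -0.06141521  0.03      ] [0.63932396 0.15157368 0.03      ] [ 0.63588694 -0.06189439  0.03      ]
```

Emit:
jog_arm --targets '[0, 0, -9, 0.003, -0.005, -0.03, 0.85, 0, 0, -18, 0.006, -0.01, -0.06, 0.85, 0, 0, -27, 0.009, -0.015, -0.09, 0.85, 0, 0, -36, 0.009, -0.015, -0.12, 0.85, 0, 0, -45.5, 0.009, -0.015, -0.15, 0.85, 0, 0, -45.5, 0.009, -0.015, -0.17, 0.85, 0, 0, -45.5, 0.009, -0.015, -0.195, 0.85, 0, 0, -45.5, 0.009, -0.015, -0.215, 0.85, 0, 0, -45.5, 0.009, -0.015, -0.227, 0.85, 0, 0, -45.5, 0.009, -0.015, -0.227, 0.85]'

```text
time_s: 3.18
eef_pos: [0.5498, -0.0114, 0.063]
tool_rot: [-56.1, 89.8, 171.6]
contact_force: [-0.3, 0.2, 1.1]
finger_gap: 0.0723
```

Emit:
jog_arm --targets '[0, 0, 0, 0, 0, 0, 0.4, 0, 0, 0, 0, 0, 0, 0.4, 0, 0, 0, 0, 0, 0, 0.4, 0, 0, 0, 0, 0, 0, 0.4]' --squeeze 30

```text
time_s: 3.68
eef_pos: [0.5537, -0.0135, 0.0662]
tool_rot: [100.1, 89.6, -32.2]
contact_force: [2.5, -4.3, -0.5]
finger_gap: 0.0521
```

Run:
```python
from h import *
p,Rt,s=pose(); print(p,Rt.round(3),s['joints'],s['moment'],s['contact_force'],s['finger_gap'])
im,K,E=cam('wrist','w2')
```

```text
[ 0.5536566  -0.01346935  0.06616972] [[ 0.005  0.739 -0.674]
 [-0.003 -0.674 -0.739]
 [-1.     0.006 -0.001]] [ -9.62393906  21.39373964 -16.73662546  51.54008093  -0.13724537
 122.7576335 ] [-0.88738678 -0.44059694 -0.01864664] [ 2.48164251 -4.33500995 -0.48647342] 0.0520674519224213
```

View pics/w2.png

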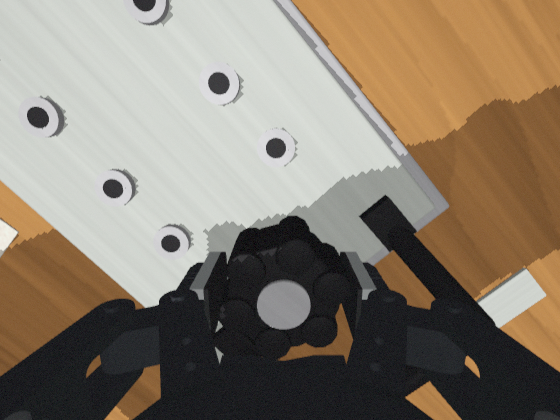

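Emit:
jog_arm --targets '[0, 0, 0, 0.003, -0.002, 0, 0.4, 0, 0, 9.5, 0.003, -0.002, 0.0005, 0.4, 0, 0, 19, 0.003, -0.002, 0.001, 0.4, 0, 0, 28.5, 0.003, -0.002, 0.0015, 0.4, 0, 0, 38, 0.003, -0.002, 0.002, 0.4, 0, 0, 47.5, 0.003, -0.002, 0.0025, 0.4, 0, 0, 57, 0.003, -0.002, 0.003, 0.4, 0, 0, 66.5, 0.003, -0.002, 0.0035, 0.4, 0, 0, 76, 0.003, -0.002, 0.004, 0.4, 0, 0, 85, 0.003, -0.002, 0.0045, 0.4]'

```text
time_s: 4.97
eef_pos: [0.5552, -0.0136, 0.0705]
tool_rot: [55.5, 89.8, 8.5]
contact_force: [-0.2, 1.7, 4.8]
finger_gap: 0.0524
```

Emit:
jog_arm --targets '[0, 0, 0, 0, 0, 0, 0.4, 0, 0, 0, 0, 0, 0, 0.4]'

```text
time_s: 5.22
eef_pos: [0.5552, -0.0136, 0.0705]
tool_rot: [53.8, 89.8, 6.3]
contact_force: [-1.5, 0.4, 6.2]
finger_gap: 0.0522
```

```bash
cat > st.py <<'E'
from h import *
p,Rt,s=pose(); print(p.round(4),'yaw',np.degrees(np.arctan2(Rt[1,1],Rt[0,1])).round(1),'tilt',Rt[:,0].round(3),'q',s['joints'].round(1),'M',s['moment'].round(2),'F',s['contact_force'].round(1),'gap',round(s['finger_gap'],4),'t',s['time_s'])
E
python3 st.py
```

```text
[ 0.5552 -0.0136  0.0705] yaw 42.6 tilt [ 0.003  0.    -1.   ] q [ -9.7  21.4 -16.   52.4   0.   37.7] M [0.22 0.25 0.04] F [-1.5  0.4  6.2] gap 0.0522 t 5.225
```

Emit:
jog_arm --targets '[0, 0, 0, 0, 0, 0, 0.85, 0, 0, 0, 0, 0, 0, 0.85, 0, 0, -10.5, 0, 0, 0, 0.85, 0, 0, -21, 0, 0, 0, 0.85, 0, 0, -31.5, 0, 0, 0, 0.85, 0, 0, -42, 0, 0, 0, 0.85, 0, 0, -52.5, 0, 0, 0, 0.85, 0, 0, -63, 0, 0, 0, 0.85, 0, 0, -73.5, 0, 0, 0, 0.85, 0, 0, -84, 0, 0, 0, 0.85]'

```text
time_s: 6.48
eef_pos: [0.5539, -0.0137, 0.0685]
tool_rot: [-59.4, 90.0, 168.9]
contact_force: [0.1, 0.7, 0.6]
finger_gap: 0.0725
```

Emit:
jog_arm --targets '[0, 0, 0, 0, 0, 0, 0.85, 0, 0, 0, 0, 0, 0, 0.4, 0, 0, 0, 0, 0, 0, 0.4, 0, 0, 0, 0, 0, 0, 0.4, 0, 0, 0, 0, 0, 0, 0.4]'

```text
time_s: 7.1
eef_pos: [0.5538, -0.0136, 0.0689]
tool_rot: [-87.9, 90.0, 140.9]
contact_force: [-3.2, 1.3, 3.7]
finger_gap: 0.0523
```

Emit:
jog_arm --targets '[0, 0, 9.5, 0, 0, 0.0005, 0.4, 0, 0, 19, 0, 0, 0.001, 0.4, 0, 0, 28.5, 0, 0, 0.0015, 0.4, 0, 0, 38, 0, 0, 0.002, 0.4, 0, 0, 47.5, 0, 0, 0.0025, 0.4, 0, 0, 57, 0, 0, 0.003, 0.4, 0, 0, 66.5, 0, 0, 0.0035, 0.4, 0, 0, 76, 0, 0, 0.004, 0.4, 0, 0, 84, 0, 0, 0.0045, 0.4, 0, 0, 84, 0, 0, 0.0045, 0.4]'

```text
time_s: 8.35
eef_pos: [0.5551, -0.0136, 0.0735]
tool_rot: [63.0, 89.9, 15.6]
contact_force: [1.5, 2.0, 0.3]
finger_gap: 0.0519
```

```bash
python3 st.py
```

```text
[ 0.5551 -0.0136  0.0735] yaw 42.6 tilt [ 0.002  0.001 -1.   ] q [ -9.7  21.3 -15.7  52.9   0.   37.7] M [ 0.42 -0.43  0.05] F [1.5 2.  0.3] gap 0.0519 t 8.35
```

Emit:
jog_arm --targets '[0, 0, 0, 0, 0, 0, 0.85, 0, 0, 0, 0, 0, 0.001, 0.85, 0, 0, -10.5, 0, 0, 0.001, 0.85, 0, 0, -21, 0, 0, 0.001, 0.85, 0, 0, -31.5, 0, 0, 0.001, 0.85, 0, 0, -42, 0, 0, 0.001, 0.85, 0, 0, -52.5, 0, 0, 0.001, 0.85, 0, 0, -63, 0, 0, 0.001, 0.85, 0, 0, -73.5, 0, 0, 0.001, 0.85, 0, 0, -84, 0, 0, 0.001, 0.85]'

```text
time_s: 9.6
eef_pos: [0.5539, -0.014, 0.0742]
tool_rot: [-2.4, 90.0, -134.2]
contact_force: [0.3, -0.1, -0.6]
finger_gap: 0.0724
```

Emit:
jog_arm --targets '[0, 0, 0, 0, 0, 0, 0.85, 0, 0, 0, 0, 0, 0, 0.4, 0, 0, 0, 0, 0, 0, 0.4, 0, 0, 0, 0, 0, 0, 0.4, 0, 0, 0, 0, 0, 0, 0.4]'

```text
time_s: 10.22
eef_pos: [0.5538, -0.0136, 0.0746]
tool_rot: [-67.2, 90.0, 161.5]
contact_force: [-1.9, 1.2, 4.7]
finger_gap: 0.0524
```

Emit:
jog_arm --targets '[0, 0, 9.5, 0, 0, 0.0005, 0.4, 0, 0, 19, 0, 0, 0.001, 0.4, 0, 0, 28.5, 0, 0, 0.0015, 0.4, 0, 0, 38, 0, 0, 0.002, 0.4, 0, 0, 47.5, 0, 0, 0.0025, 0.4, 0, 0, 57, 0, 0, 0.003, 0.4, 0, 0, 66.5, 0, 0, 0.0035, 0.4, 0, 0, 73, 0, 0, 0.004, 0.4, 0, 0, 80, 0, 0, 0.0045, 0.4, 0, 0, 80, 0, 0, 0.0045, 0.4]'

```text
time_s: 11.48
eef_pos: [0.555, -0.0137, 0.0788]
tool_rot: [71.3, 89.9, 19.9]
contact_force: [2.4, 2.2, -0.7]
finger_gap: 0.0524
```

```bash
python3 st.py
```

```text
[ 0.555  -0.0137  0.0788] yaw 38.6 tilt [ 0.002  0.001 -1.   ] q [ -9.7  21.  -15.3  53.6   0.1  41.7] M [ 0.45 -0.46 -0.74] F [ 2.4  2.2 -0.7] gap 0.0524 t 11.475
```

Emit:
jog_arm --targets '[0, 0, 4, 0, 0, 0, 0.4, 0, 0, 8, 0, 0, 0, 0.4, 0, 0, 8, 0, 0, 0, 0.4]'

```text
time_s: 11.85
eef_pos: [0.5558, -0.0142, 0.079]
tool_rot: [38.5, 89.8, -5.0]
contact_force: [4.7, 0.5, -2.9]
finger_gap: 0.052
```

```bash
python3 st.py
```

```text
[ 0.5558 -0.0142  0.079 ] yaw 46.5 tilt [ 0.003 -0.    -1.   ] q [ -9.7  21.  -15.3  53.5   0.   33.8] M [ 0.15 -1.11 -1.  ] F [ 4.7  0.5 -2.9] gap 0.052 t 11.85
```

Emit:
jog_arm --targets '[0, 0, 0, 0, 0, 0, 0.85, 0, 0, 0, 0, 0, 0, 0.85, 0, 0, 0, 0, 0, 0.03, 0.85, 0, 0, 0, 0, 0, 0.06, 0.85, 0, 0, 0, 0, 0, 0.09, 0.85, 0, 0, 10, 0, -0.02, 0.1, 0.3, 0, 0, 20, 0, -0.04, 0.1, 0.3, 0, 0, 30, 0, -0.055, 0.1, 0.3, 0, 0, 40, 0, -0.065, 0.1, 0.3, 0, 0, 43, 0, -0.065, 0.1, 0.3]'

```text
time_s: 13.1
eef_pos: [0.5535, -0.0795, 0.1786]
tool_rot: [-178.4, 89.9, -178.7]
contact_force: [-0.4, 0.4, 0.1]
finger_gap: 0.0254
```

Emit:
jog_arm --targets '[0, 0, 0, 0, 0, 0, 0.3, 0, 0, 0, 0, 0, 0, 0.3]'

```text
time_s: 13.35
eef_pos: [0.5538, -0.0786, 0.1787]
tool_rot: [164.9, 90.0, 164.5]
contact_force: [0.8, 0.1, 0.4]
finger_gap: 0.0255
```

Run:
```python
import st
from h import *
im,K,E=cam('wrist','w3')
```

```text
[ 0.5538 -0.0786  0.1787] yaw 89.6 tilt [-0.  0. -1.] q [-16.3  17.4  -5.6  67.1  -0.  -15.9] M [0.02 0.02 0.03] F [0.8 0.1 0.4] gap 0.0255 t 13.35
```

View pics/w3.png

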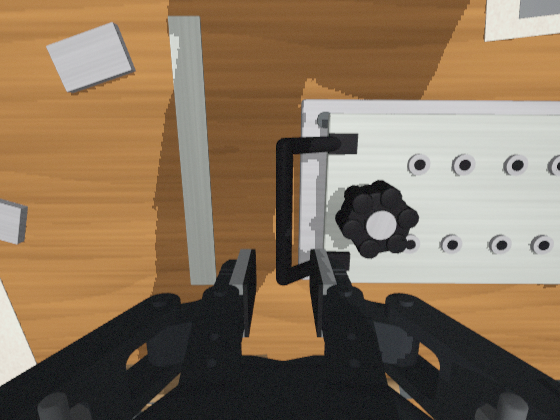

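Bar (column ≈284) is centred between the fingers (≈282), so I'll go down, grip it and test the lift.

Emit:
jog_arm --targets '[0, 0, 0, 0, 0, -0.03, 0.3, 0, 0, 0, 0, 0, -0.06, 0.3, 0, 0, 0, 0, 0, -0.09, 0.3, 0, 0, 0, 0, 0, -0.106, 0.3, 0, 0, 0, 0, 0, -0.106, 0.05, 0, 0, 0, 0, 0, -0.106, 0.05, 0, 0, 0, 0, 0, -0.106, 0.05]' --squeeze 40

```text
time_s: 14.28
eef_pos: [0.5528, -0.0776, 0.0727]
tool_rot: [140.1, 89.8, 139.8]
contact_force: [-1.8, 5.0, -6.4]
finger_gap: 0.0104
```

```bash
python3 st.py
python3 - <<'E'
from h import *
# arc shifts from closed, per leaf angle
r,p0=.278,np.arctan2(.040,.275)
for i in range(1,41):
    th=1.9*i/40; a=p0+th; print(i, round(.275-r*np.cos(a),4), round(r*np.sin(a)-.040,4),end=' | ')
E
```

```text
[ 0.5528 -0.0776  0.0727] yaw 89.7 tilt [-0.003  0.002 -1.   ] q [-16.3  21.8 -15.   53.3   0.1 -16. ] M [0.77 0.51 0.01] F [-1.8  5.  -6.4] gap 0.0104 t 14.275
1 0.0021 0.013 | 2 0.0049 0.0259 | 3 0.0084 0.0387 | 4 0.0124 0.0513 | 5 0.017 0.0636 | 6 0.0222 0.0757 | 7 0.028 0.0876 | 8 0.0344 0.0992 | 9 0.0412 0.1105 | 10 0.0487 0.1214 | 11 0.0566 0.132 | 12 0.065 0.1421 | 13 0.0739 0.1519 | 14 0.0832 0.1612 | 15 0.093 0.1701 | 16 0.1032 0.1785 | 17 0.1137 0.1864 | 18 0.1247 0.1938 | 19 0.1359 0.2007 | 20 0.1475 0.2071 | 21 0.1594 0.2128 | 22 0.1715 0.218 | 23 0.1839 0.2227 | 24 0.1965 0.2267 | 25 0.2092 0.2301 | 26 0.2221 0.2329 | 27 0.2351 0.2351 | 28 0.2483 0.2367 | 29 0.2614 0.2377 | 30 0.2746 0.238 | 31 0.2878 0.2377 | 32 0.301 0.2368 | 33 0.3141 0.2352 | 34 0.3271 0.2331 | 35 0.34 0.2303 | 36 0.3528 0.2269 | 37 0.3654 0.2229 | 38 0.3778 0.2183 | 39 0.3899 0.2131 | 40 0.4018 0.2074 |
```

Emit:
jog_arm --targets '[0, 0, 0, 0, 0.002, 0.013, 0.05, 0, 0, 0, 0, 0.005, 0.026, 0.05, 0, 0, 0, 0, 0.008, 0.0385, 0.05, 0, 0, 0, 0, 0.0125, 0.0515, 0.05, 0, 0, 0, 0, 0.017, 0.0635, 0.05, 0, 0, 0, 0, 0.022, 0.0755, 0.05, 0, 0, 0, 0, 0.028, 0.0875, 0.05, 0, 0, 0, 0, 0.0345, 0.099, 0.05, 0, 0, 0, 0.0005, 0.041, 0.1105, 0.05, 0, 0, 0, 0.0005, 0.0485, 0.1215, 0.05]'

```text
time_s: 15.52
eef_pos: [0.5535, -0.0295, 0.1947]
tool_rot: [160.0, 89.9, 159.7]
contact_force: [-3.0, 4.1, -11.5]
finger_gap: 0.0105
```

```bash
python3 st.py
```

```text
[ 0.5535 -0.0295  0.1947] yaw 89.7 tilt [-0.002  0.001 -1.   ] q [-11.4  16.5  -4.5  69.1   0.  -11. ] M [ 0.6   0.37 -0.11] F [ -3.    4.1 -11.5] gap 0.0105 t 15.525
```

Emit:
jog_arm --targets '[0, 0, 0, 0, 0.008, 0.0105, 0.05, 0, 0, 0, 0, 0.0165, 0.0205, 0.05, 0, 0, 0, 0, 0.025, 0.0305, 0.05, 0, 0, 0, 0, 0.0345, 0.04, 0.05, 0, 0, 0, 0, 0.0445, 0.0485, 0.05, 0, 0, 0, 0.0005, 0.0545, 0.057, 0.05, 0, 0, 0, 0.0005, 0.065, 0.065, 0.05, 0, 0, 0, 0.0005, 0.076, 0.0725, 0.05, 0, 0, 0, 0.0005, 0.087, 0.0795, 0.05, 0, 0, 0, 0.0005, 0.099, 0.0855, 0.05]'

```text
time_s: 16.77
eef_pos: [0.5548, 0.0674, 0.282]
tool_rot: [-70.9, 89.8, -71.3]
contact_force: [-7.0, -4.6, -0.3]
finger_gap: 0.0103
```

Emit:
jog_arm --targets '[0, 0, 0, 0, 0.012, 0.0055, 0.05, 0, 0, 0, 0, 0.024, 0.011, 0.05, 0, 0, 0, 0, 0.0365, 0.0155, 0.05, 0, 0, 0, 0, 0.049, 0.0195, 0.05, 0, 0, 0, 0, 0.0615, 0.023, 0.05, 0, 0, 0, 0, 0.0745, 0.026, 0.05, 0, 0, 0, 0.0005, 0.0875, 0.028, 0.05, 0, 0, 0, 0.0005, 0.101, 0.0295, 0.05, 0, 0, 0, 0.0005, 0.114, 0.0305, 0.05, 0, 0, 0, 0.0005, 0.127, 0.031, 0.05]'

```text
time_s: 18.02
eef_pos: [0.5569, 0.1955, 0.3148]
tool_rot: [-7.0, 89.6, -7.4]
contact_force: [-3.3, -2.0, 2.0]
finger_gap: 0.0101
```

```bash
python3 st.py
```

```text
[0.5569 0.1955 0.3148] yaw 89.6 tilt [ 0.007 -0.001 -1.   ] q [11.6 19.1 15.9 86.4 -0.1 12. ] M [-0.73  0.69 -0.11] F [-3.3 -2.   2. ] gap 0.0101 t 18.025
```

Emit:
jog_arm --targets '[0, 0, 0, 0, 0.013, 0, 0.05, 0, 0, 0, 0.0005, 0.0265, -0.001, 0.05, 0, 0, 0, 0.0005, 0.0395, -0.003, 0.05, 0, 0, 0, 0.0005, 0.0525, -0.005, 0.05, 0, 0, 0, 0.0005, 0.0655, -0.0075, 0.05, 0, 0, 0, 0.0005, 0.078, -0.011, 0.05, 0, 0, 0, 0.0005, 0.0905, -0.015, 0.05, 0, 0, 0, 0.0005, 0.097, -0.0175, 0.05, 0, 0, 0, 0.0005, 0.103, -0.0195, 0.05, 0, 0, 0, 0.0005, 0.109, -0.022, 0.05]'

```text
time_s: 19.27
eef_pos: [0.5582, 0.306, 0.2904]
tool_rot: [22.2, 89.6, 21.8]
contact_force: [3.4, 0.8, 5.9]
finger_gap: 0.0103
```

Emit:
jog_arm --targets '[0, 0, 0, 0, 0.003, -0.0015, 0.05, 0, 0, 0, 0, 0.006, -0.003, 0.05, 0, 0, 0, 0, 0.009, -0.004, 0.05, 0, 0, 0, 0, 0.012, -0.0055, 0.05, 0, 0, 0, 0, 0.015, -0.007, 0.05, 0, 0, 0, 0, 0.018, -0.0085, 0.05, 0, 0, 0, 0, 0.018, -0.0085, 0.05]'

```text
time_s: 20.15
eef_pos: [0.5584, 0.3239, 0.2814]
tool_rot: [24.9, 89.7, 24.6]
contact_force: [5.7, 2.7, 3.8]
finger_gap: 0.0105
```

```bash
python3 st.py
```

```text
[0.5584 0.3239 0.2814] yaw 89.7 tilt [ 0.005  0.002 -1.   ] q [23.  25.8 21.1 85.   0.  23.3] M [ 0.34 -1.04 -0.11] F [5.7 2.7 3.8] gap 0.0105 t 20.15
```

Emit:
jog_arm --targets '[0, 0, 0, 0, 0.002, -0.001, 0.05, 0, 0, 0, 0, 0.004, -0.002, 0.05, 0, 0, 0, 0, 0.004, -0.002, 0.05]'

```text
time_s: 20.52
eef_pos: [0.5585, 0.324, 0.2814]
tool_rot: [-28.6, 89.5, -29.0]
contact_force: [3.7, -10.9, 13.7]
finger_gap: 0.0099
```

```bash
python3 st.py
```

```text
[0.5585 0.324  0.2814] yaw 89.5 tilt [ 0.007 -0.004 -1.   ] q [23.2 25.8 21.2 85.1 -0.4 23.7] M [-2.2  -0.54 -0.03] F [  3.7 -10.9  13.7] gap 0.0099 t 20.525
```

Emit:
jog_arm --targets '[0, 0, 0, 0, -0.004, 0.002, 0.05, 0, 0, 0, 0, -0.004, 0.002, 0.3, 0, 0, 0, 0, -0.004, 0.002, 0.3, 0, 0, 0, 0, -0.004, 0.002, 0.3, 0, 0, 0, 0, -0.004, 0.02, 0.3, 0, 0, 0, 0, -0.004, 0.05, 0.3, 0, 0, 0, 0, -0.004, 0.08, 0.3, 0, 0, 0, -0.02, -0.05, 0.08, 0.3, 0, 0, 0, -0.04, -0.1, 0.08, 0.3, 0, 0, 0, -0.06, -0.15, 0.07, 0.3]'

```text
time_s: 21.78
eef_pos: [0.4956, 0.1758, 0.3484]
tool_rot: [7.5, 89.9, 7.3]
contact_force: [1.4, -1.1, -0.3]
finger_gap: 0.0256
```

Emit:
jog_arm --targets '[0, 0, 0, -0.02, -0.05, -0.05, 0.3, 0, 0, 0, -0.05, -0.085, -0.1, 0.3, 0, 0, 0, -0.05, -0.085, -0.1, 0.3, 0, 0, 0, -0.05, -0.085, -0.1, 0.3]'

```text
time_s: 22.28
eef_pos: [0.4446, 0.0913, 0.2473]
tool_rot: [176.7, 89.9, 176.3]
contact_force: [-0.2, -0.2, 0.3]
finger_gap: 0.0257
```

Run:
```python
import st
from h import *
im,K,E=cam('wrist','w4')
cam('top','top4')
```

```text
[0.4446 0.0913 0.2473] yaw 89.6 tilt [-0.003  0.    -1.   ] q [  1.4   4.4 -12.   73.8   0.    1.8] M [ 0.03 -0.03  0.03] F [-0.2 -0.2  0.3] gap 0.0257 t 22.275
```

View pics/w4.png

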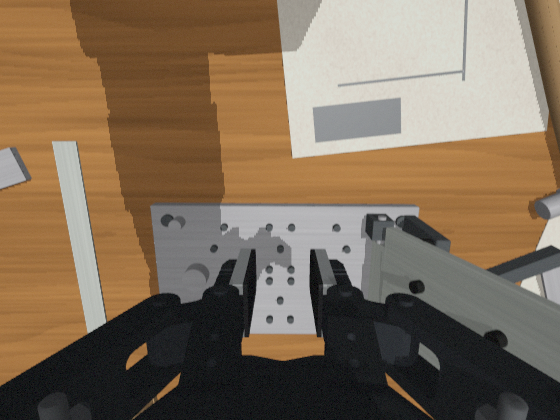

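View pics/top4.png

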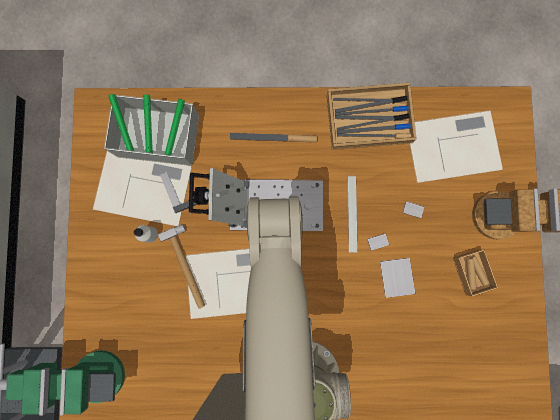

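Leaf lies open on its back stop, and the bench blank at top-view (414,199) has already been knocked to (413,210). In the wrist view the end pins are at (214,249), (280,249), (346,249) and the side pins at (223,227), (268,227), (268,270), (291,270) and so on.

```bash
cat > pins.py <<'E'
from h import *
def dark(im,guess,r=9):
    g=cv2.cvtColor(im,cv2.COLOR_BGR2GRAY).astype(float); out=[]
    for u,v in guess:
        w=g[v-r:v+r+1,u-r:u+r+1]; m=w<np.percentile(w,50)*.6
        ys,xs=np.nonzero(m); out.append((u-r+xs.mean(),v-r+ys.mean(),m.sum()) if m.any() else (np.nan,)*3)
    return np.array(out)
E
python3 - <<'E'
from pins import *
im=cv2.imread('pics/w4.png'); _,K,E=cam('wrist')
d=dark(im,[(214,249),(280,249),(346,249),(223,227),(268,227),(291,227),(336,227),(280,300),(268,270),(291,270),(268,281),(291,281),(268,320),(291,320)])
P=ray(d[:,:2],.037,K,E)
print(np.c_[d,P[:,:2]].round(4))
t,KT,ET=cam('top')
print('b',ray([(413,210),(378,242)],.01,KT,ET).round(3))
E
```

```text
[[2.136250e+02 2.482000e+02 4.000000e+01 5.231000e-01 1.010000e-02]
 [2.799302e+02 2.484651e+02 4.300000e+01 5.239000e-01 8.770000e-02]
 [3.461250e+02 2.488000e+02 4.000000e+01 5.248000e-01 1.651000e-01]
 [2.242222e+02 2.256667e+02 9.000000e+00 4.955000e-01 2.400000e-02]
 [2.685750e+02 2.270750e+02 4.000000e+01 4.975000e-01 7.480000e-02]
 [2.911750e+02 2.270500e+02 4.000000e+01 4.976000e-01 1.008000e-01]
 [3.360750e+02 2.272000e+02 4.000000e+01 4.981000e-01 1.523000e-01]
 [2.795641e+02 2.999231e+02 3.900000e+01 5.916000e-01 8.670000e-02]
 [2.688000e+02 2.718667e+02 3.000000e+01 5.538000e-01 7.410000e-02]
 [2.904630e+02 2.714815e+02 5.400000e+01 5.535000e-01 1.000000e-01]
 [2.689545e+02 2.795682e+02 4.400000e+01 5.640000e-01 7.420000e-02]
 [2.904667e+02 2.796667e+02 4.500000e+01 5.643000e-01 1.000000e-01]
 [2.690750e+02 3.188000e+02 4.000000e+01 6.180000e-01 7.340000e-02]
 [2.899000e+02 3.188500e+02 4.000000e+01 6.183000e-01 9.940000e-02]]
b [[ 0.538 -0.37   0.01 ]
 [ 0.431 -0.249  0.01 ]]
```

Emit:
jog_arm --targets '[0, 0, -5, 0.01, -0.03, 0.02, 0.3, 0, 0, -12, 0.02, -0.08, 0.04, 0.5, 0, 0, -20, 0.03, -0.13, 0.05, 0.8, 0, 0, -28, 0.04, -0.18, 0.053, 0.8, 0, 0, -36, 0.05, -0.23, 0.053, 0.8, 0, 0, -44, 0.06, -0.28, 0.053, 0.8, 0, 0, -52, 0.07, -0.33, 0.053, 0.8, 0, 0, -60, 0.08, -0.38, 0.053, 0.8, 0, 0, -66, 0.09, -0.43, 0.053, 0.8, 0, 0, -69.6, 0.1, -0.48, 0.053, 0.8]'

```text
time_s: 23.72
eef_pos: [0.5476, -0.3899, 0.302]
tool_rot: [35.2, 89.9, -34.8]
contact_force: [0.1, 0.5, 0.6]
finger_gap: 0.0683
```

Emit:
jog_arm --targets '[0, 0, 0, 0.007, -0.02, 0, 0.8, 0, 0, 0, 0.007, -0.02, 0, 0.8, 0, 0, 0, 0.007, -0.02, 0, 0.8]'

```text
time_s: 24.1
eef_pos: [0.5537, -0.4074, 0.3015]
tool_rot: [95.8, 90.0, 25.9]
contact_force: [0.3, 0.6, 0.8]
finger_gap: 0.0685
```

```bash
cat > bl.py <<'E'
from h import *
def blanks(save,zb=.01):
    im,K,E=cam('wrist',save)
    hsv=cv2.cvtColor(im,cv2.COLOR_BGR2HSV)
    m=((hsv[:,:,1]<50)&(hsv[:,:,2]>90)).astype(np.uint8)
    m=cv2.morphologyEx(m,cv2.MORPH_OPEN,np.ones((3,3)))
    for c in cv2.findContours(m,cv2.RETR_EXTERNAL,cv2.CHAIN_APPROX_NONE)[0]:
        if cv2.contourArea(c)<400: continue
        P=ray(c[:,0,:],zb,K,E)[:,:2]
        (cx,cy),(w,h),a=cv2.minAreaRect((P*1000).astype(np.float32))
        if w<h: a+=90
        print('px',c[:,0].mean(0).round(),'xy',round(cx,1),round(cy,1),'size',round(max(w,h),1),round(min(w,h),1),'long yaw',round((a+90)%180-90,1))
E
python3 - <<'E'
import st
from bl import *
blanks('w5')
E
```

```text
[ 0.5537 -0.4074  0.3015] yaw 20.1 tilt [ 0.  0. -1.] q [-43.   32.1  34.   92.    0.   26.8] M [ 0.07 -0.01 -0.05] F [0.3 0.6 0.8] gap 0.0685 t 24.1
px [214. 338.] xy 539.8 -695.4 size 88.4 58.1 long yaw -89.8
px [544. 296.] xy 988.8 -447.3 size 141.0 54.6 long yaw -89.8
px [378. 270.] xy 754.3 -517.2 size 291.1 205.5 long yaw -81.5
px [541. 149.] xy 860.2 -264.0 size 89.5 20.4 long yaw 88.8
px [283. 142.] xy 539.5 -371.5 size 63.7 39.7 long yaw 72.5
px [531. 113.] xy 825.5 -233.3 size 157.3 11.7 long yaw -85.4
px [406.   7.] xy 620.7 -181.0 size 78.2 26.3 long yaw 20.2
px [233.  21.] xy 434.6 -259.1 size 46.8 39.1 long yaw -73.0
px [127.  36.] xy 315.9 -314.3 size 118.2 94.8 long yaw 7.2
```

View pics/w5.png

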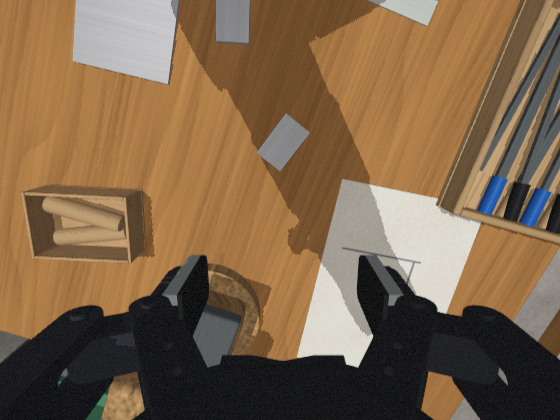

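Emit:
jog_arm --targets '[0, 0, -9.5, -0.004, 0.009, -0.04, 0.8, 0, 0, -19, -0.008, 0.018, -0.09, 0.8, 0, 0, -28.5, -0.012, 0.027, -0.14, 0.8, 0, 0, -37.6, -0.014, 0.036, -0.18, 0.8, 0, 0, -37.6, -0.014, 0.036, -0.21, 0.7, 0, 0, -37.6, -0.014, 0.036, -0.21, 0.7, 0, 0, -37.6, -0.014, 0.036, -0.21, 0.7]'

```text
time_s: 25.02
eef_pos: [0.54, -0.3723, 0.0933]
tool_rot: [66.5, 89.9, -40.9]
contact_force: [0.4, -0.3, 0.1]
finger_gap: 0.0596
```

Run:
```python
import st
from bl import *
blanks('w6')
```

```text
[ 0.54   -0.3723  0.0933] yaw -17.5 tilt [ 0.002 -0.002 -1.   ] q [-41.6  30.5   2.1  61.4   0.   65.9] M [-0.1  -0.06  0.07] F [ 0.4 -0.3  0.1] gap 0.0596 t 25.025
px [372. 277.] xy 591.1 -439.2 size 44.4 12.6 long yaw -84.1
px [193. 277.] xy 459.7 -397.6 size 44.0 12.6 long yaw 49.3
px [282. 212.] xy 539.8 -371.2 size 64.5 39.6 long yaw 72.5
px [ 21. 219.] xy 368.4 -325.8 size 112.6 54.2 long yaw 59.5
px [508. 241.] xy 676.3 -464.4 size 195.7 103.1 long yaw 85.4
px [72. 89.] xy 433.7 -250.9 size 65.8 42.8 long yaw -73.2
```

View pics/w6.png

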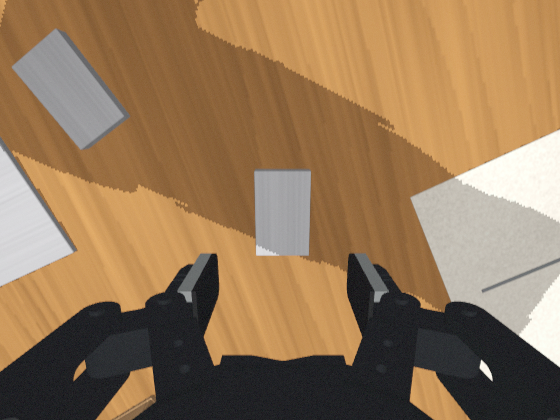

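Emit:
jog_arm --targets '[0, 0, 0, 0, 0.001, -0.03, 0.65, 0, 0, 0, 0, 0.001, -0.06, 0.6, 0, 0, 0, 0, 0.001, -0.075, 0.6, 0, 0, 0, 0, 0.001, -0.085, 0.6, 0, 0, 0, 0, 0.001, -0.09, 0.6, 0, 0, 0, 0, 0.001, -0.094, 0.6, 0, 0, 0, 0, 0.001, -0.094, 0.6]'

```text
time_s: 25.95
eef_pos: [0.5393, -0.3714, -0.0024]
tool_rot: [70.6, 90.0, -36.9]
contact_force: [-0.5, 0.3, -0.5]
finger_gap: 0.0512
```

```bash
python3 st.py
```

```text
[ 0.5393 -0.3714 -0.0024] yaw -17.5 tilt [ 0. -0. -1.] q [-41.6  35.2  -4.5  50.3   0.   65.9] M [-0.02  0.03 -0.02] F [-0.5  0.3 -0.5] gap 0.0512 t 25.95
```

Emit:
jog_arm --targets '[0, 0, 0, 0, 0, 0.001, 0.6, 0, 0, 0, 0, 0, 0.001, 0.35, 0, 0, 0, 0, 0, 0.001, 0.35, 0, 0, 0, 0, 0, 0.001, 0.35, 0, 0, 0, 0, 0, 0.001, 0.35]' --squeeze 60

```text
time_s: 26.58
eef_pos: [0.5396, -0.3717, -0.0006]
tool_rot: [66.0, 89.9, -41.5]
contact_force: [-0.6, 1.0, 5.8]
finger_gap: 0.0382
```

```bash
python3 st.py
```

```text
[ 0.5396 -0.3717 -0.0006] yaw -17.5 tilt [ 0.001 -0.001 -1.   ] q [-41.6  35.1  -4.4  50.4   0.   65.9] M [ 0.17  0.19 -0.01] F [-0.6  1.   5.8] gap 0.0382 t 26.575
```

Emit:
jog_arm --targets '[0, 0, 0, 0, 0, 0.02, 0.35, 0, 0, 0, 0, 0, 0.06, 0.35, 0, 0, 0, 0, 0, 0.11, 0.35, 0, 0, 2, 0.003, 0.03, 0.15, 0.35, 0, 0, 5, 0.008, 0.08, 0.16, 0.35, 0, 0, 8, 0.015, 0.13, 0.16, 0.35, 0, 0, 11, 0.022, 0.18, 0.16, 0.35, 0, 0, 14, 0.029, 0.23, 0.16, 0.35, 0, 0, 16, 0.036, 0.28, 0.16, 0.35, 0, 0, 16.85, 0.043, 0.33, 0.16, 0.35]'

```text
time_s: 27.82
eef_pos: [0.5816, -0.0396, 0.1576]
tool_rot: [-101.9, 89.9, 167.4]
contact_force: [1.8, 0.7, -2.6]
finger_gap: 0.0381
```

Emit:
jog_arm --targets '[0, 0, 0, 0.004, 0.04, 0, 0.35, 0, 0, 0, 0.0085, 0.09, 0, 0.35, 0, 0, 0, 0.0085, 0.09, -0.02, 0.35, 0, 0, 0, 0.0085, 0.09, -0.04, 0.35, 0, 0, 0, 0.0085, 0.09, -0.04, 0.35]'

```text
time_s: 28.45
eef_pos: [0.5885, 0.0491, 0.1159]
tool_rot: [-92.1, 89.7, 177.3]
contact_force: [0.4, 0.7, -2.9]
finger_gap: 0.0383
```

Run:
```python
import st
from h import *
im,K,E=cam('wrist','w7')
P=[(0.591,.0481,.03),(.6251,.009,.037)]
print(proj([(.5915,.0093,.037),(.5915,.0867,.037),(.5235,.0101,.037),(.5239,.0877,.037)],K,E).round(0))
```

```text
[0.5885 0.0491 0.1159] yaw -0.6 tilt [-0.005  0.    -1.   ] q [-3.  23.1 -6.4 60.8 -0.  87.6] M [-0.03  0.03  0.02] F [ 0.4  0.7 -2.9] gap 0.0383 t 28.45
[[289. 268.]
 [288. 164.]
 [197. 268.]
 [188. 163.]]
```

View pics/w7.png

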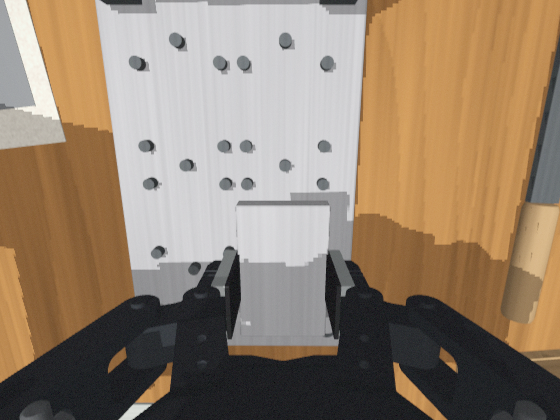

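Run:
```python
from pins import *
im=cv2.imread('pics/w7.png'); _,K,E=cam('wrist')
g=cv2.cvtColor(im,cv2.COLOR_BGR2GRAY)
m=((g<100)).astype(np.uint8); m[:, :105]=0; m[:,355:]=0; m[196:]=0; m[:25]=0
n,l,st_,c=cv2.connectedComponentsWithStats(m)
for i in range(1,n):
    if 40<st_[i,4]<300: print(c[i].round(1),st_[i,2:],ray(c[i],.036,K,E)[0,:2].round(4))
# blank top face edges
print('row profile',[int(x) for x in g[195:212,283]])
print('col',[ (u,int(g[225,u])) for u in list(range(232,243))+list(range(324,336))])
print('bl corners', ray([(238,206),(328.5,206),(238,225),(329,225)],.1262,K,E).round(4), pose()[0])
```

```text
[180.9  43.8] [10 12 49] [0.5263 0.1618]
[141.9  64.9] [ 9 13 57] [0.5003 0.1499]
[154.1 181.5] [ 9 10 42] [0.4994 0.0749]
row profile [208, 208, 209, 208, 208, 180, 121, 121, 119, 123, 159, 197, 209, 212, 212, 212, 210]
col [(232, 211), (233, 211), (234, 209), (235, 209), (236, 191), (237, 205), (238, 213), (239, 215), (240, 217), (241, 217), (242, 216), (324, 212), (325, 212), (326, 213), (327, 213), (328, 200), (329, 152), (330, 153), (331, 152), (332, 155), (333, 155), (334, 153), (335, 152)]
bl corners [[0.5703 0.0802 0.1262]
 [0.6086 0.0798 0.1262]
 [0.5699 0.0718 0.1262]
 [0.609  0.0714 0.1262]] [0.59031743 0.04863481 0.11819992]
```

Run:
```python
from pins import *
im=cv2.imread('pics/w7.png'); 
ps=[]
for i in range(6): p,Rt,s=pose(); ps.append(p); _,K,E=cam('wrist')
print(np.array(ps).round(4).tolist())
g=cv2.cvtColor(im,cv2.COLOR_BGR2GRAY)
for u,v in [(285,165),(186,165),(247,184),(323,184),(247,146),(323,146),(226,184),(150,184)]:
    w=g[v-10:v+11,u-10:u+11]; m=(w<125).astype(np.uint8)
    n,l,s_,c=cv2.connectedComponentsWithStats(m); i=1+np.argmax(s_[1:,4]); q=c[i]+[u-10,v-10]
    print(q.round(1),s_[i,2:],ray(q,.035,K,E)[0,:2].round(4))
```

```text
[[0.5903, 0.0486, 0.1182], [0.5908, 0.0485, 0.1188], [0.5912, 0.0484, 0.1192], [0.5913, 0.0484, 0.1193], [0.5913, 0.0484, 0.1193], [0.5912, 0.0485, 0.1192]]
[284.7 164.9] [11 11 95] [0.5925 0.0847]
[186.6 164.7] [ 14  12 123] [0.5244 0.0856]
[247.1 183. ] [ 11  11 100] [0.5659 0.0722]
[322.3 183.4] [ 12  12 103] [0.619  0.0713]
[246.5 145.7] [12 12 86] [0.5665 0.0981]
[323.5 145.8] [ 12  11 106] [0.6192 0.0974]
[225.6 183.2] [ 12  12 107] [0.5508 0.0723]
[150.3 183.1] [ 15  11 129] [0.4976 0.073 ]
```

```bash
cat > pk.py <<'E'
from pins import *
def pk(guess,save,z=.037):
    im,K,E=cam('wrist',save); print(pose()[0].round(4))
    g=cv2.cvtColor(im,cv2.COLOR_BGR2GRAY); out=[]
    for u,v in guess:
        w=g[v-11:v+12,u-11:u+12]; m=(w<125).astype(np.uint8)
        n,l,s_,c=cv2.connectedComponentsWithStats(m); i=1+np.argmax(s_[1:,4]); q=c[i]+[u-11,v-11]
        P=ray(q,z,K,E)[0,:2]; out.append(P); print(q.round(1),s_[i,2:],P.round(4))
    return g,K,E,np.array(out)
E
python3 - <<'E'
from pk import *
g,K,E,o=pk([(282,168),(186,168),(246,185),(320,185),(246,150),(322,150),(226,185),(150,185)],'w8')
print('row',[(v,int(g[v,283])) for v in range(194,212)])
for v in (225,): print('col',[ (u,int(g[v,u])) for u in list(range(230,243))+list(range(322,336))])
for v in (204,205,206): print(ray([(283,v)],.1192+.0005+.01,K,E).round(4))
E
```

```text
[0.591  0.0485 0.1189]
[280.1 163.1] [11 11 90] [0.5892 0.0862]
[183.  163.3] [ 14  11 120] [0.5225 0.0869]
[242.9 181.4] [12 12 99] [0.5631 0.0738]
[317.  181.6] [ 11  12 106] [0.6148 0.0731]
[242.4 144. ] [11 11 79] [0.5639 0.0994]
[318.2 144.5] [ 12  12 101] [0.6152 0.0985]
[221.6 181.5] [ 12  12 108] [0.5483 0.0739]
[147.1 181.6] [ 15  12 133] [0.4962 0.0744]
row [(194, 212), (195, 211), (196, 213), (197, 214), (198, 211), (199, 212), (200, 184), (201, 119), (202, 116), (203, 121), (204, 122), (205, 161), (206, 198), (207, 209), (208, 212), (209, 213), (210, 212), (211, 212)]
col [(230, 212), (231, 210), (232, 208), (233, 209), (234, 211), (235, 211), (236, 195), (237, 204), (238, 213), (239, 216), (240, 218), (241, 217), (242, 215), (322, 212), (323, 212), (324, 212), (325, 211), (326, 214), (327, 214), (328, 200), (329, 149), (330, 152), (331, 152), (332, 155), (333, 153), (334, 155), (335, 152)]
[[0.5909 0.081  0.1297]]
[[0.5909 0.0805 0.1297]]
[[0.5909 0.0801 0.1297]]
```

Emit:
jog_arm --targets '[0, 0, 0, -0.001, -0.001, -0.02, 0.35, 0, 0, 0, -0.0015, -0.001, -0.05, 0.35, 0, 0, 0, -0.0015, -0.001, -0.07, 0.35, 0, 0, 0, -0.0015, -0.001, -0.078, 0.35, 0, 0, 0, -0.0015, -0.001, -0.081, 0.35, 0, 0, 0, -0.0015, -0.001, -0.084, 0.35, 0, 0, 0, -0.0015, -0.001, -0.085, 0.35, 0, 0, 0, -0.0015, -0.001, -0.085, 0.35]'

```text
time_s: 29.9
eef_pos: [0.5894, 0.0477, 0.0337]
tool_rot: [89.0, 90.0, -1.7]
contact_force: [0.5, -0.7, -3.0]
finger_gap: 0.0385
```

```bash
python3 st.py
```

```text
[0.5894 0.0477 0.0337] yaw -0.7 tilt [ 0.001 -0.    -1.   ] q [ -3.1  27.1 -12.9  50.    0.   87.5] M [-0.03 -0.02 -0.01] F [ 0.5 -0.7 -3. ] gap 0.0385 t 29.9
```

Emit:
jog_arm --targets '[0, 0, 0, 0, 0, -0.0015, 0.35, 0, 0, 0, 0, 0, -0.003, 0.35, 0, 0, 0, 0, 0, -0.003, 0.35, 0, 0, 0, 0, 0, -0.003, 0.58, 0, 0, 0, 0, 0, -0.003, 0.58, 0, 0, 0, 0, 0, -0.003, 0.58, 0, 0, 0, 0, 0, 0.03, 0.58, 0, 0, 0, 0, 0, 0.07, 0.58, 0, 0, 0, 0, 0, 0.12, 0.58, 0, 0, 0, 0, -0.04, 0.15, 0.8]'

```text
time_s: 31.15
eef_pos: [0.5902, 0.0092, 0.1864]
tool_rot: [91.7, 89.8, 1.3]
contact_force: [0.9, -0.5, 0.5]
finger_gap: 0.066
```

```bash
python3 st.py
```

```text
[0.5902 0.0092 0.1864] yaw -0.4 tilt [ 0.004  0.    -1.   ] q [-6.9 20.3 -0.3 69.1  0.  83.5] M [ 0.01 -0.11  0.01] F [ 0.9 -0.5  0.5] gap 0.066 t 31.15
```

Emit:
jog_arm --targets '[0, 0, 3, -0.025, -0.04, 0, 0.7, 0, 0, 6, -0.055, -0.09, 0, 0.7, 0, 0, 9, -0.085, -0.14, 0, 0.7, 0, 0, 12, -0.115, -0.19, -0.02, 0.7, 0, 0, 15, -0.14, -0.23, -0.04, 0.7, 0, 0, 17.6, -0.157, -0.259, -0.07, 0.7, 0, 0, 17.6, -0.157, -0.259, -0.086, 0.7, 0, 0, 17.6, -0.157, -0.259, -0.086, 0.7, 0, 0, 17.6, -0.157, -0.259, -0.086, 0.7, 0, 0, 17.6, -0.157, -0.259, -0.086, 0.7]'

```text
time_s: 32.4
eef_pos: [0.433, -0.2513, 0.0984]
tool_rot: [36.4, 89.9, -36.6]
contact_force: [0.2, -0.3, -0.9]
finger_gap: 0.0599
```

Run:
```python
import st
from bl import *
blanks('w9')
```

```text
[ 0.433  -0.2513  0.0984] yaw 17.0 tilt [ 0.002 -0.001 -1.   ] q [-39.3  14.5 -21.6  53.8   0.   33.7] M [-0.04 -0.01  0.04] F [ 0.2 -0.3 -0.9] gap 0.0599 t 32.4
px [372. 277.] xy 514.2 -279.6 size 45.4 12.4 long yaw -49.7
px [193. 277.] xy 379.5 -320.6 size 45.3 12.9 long yaw 83.7
px [282. 208.] xy 431.0 -248.8 size 64.0 39.6 long yaw -73.2
px [106. 230.] xy 315.4 -308.2 size 117.1 97.8 long yaw 7.2
px [415. 128.] xy 509.1 -166.7 size 223.1 27.2 long yaw -0.2
```

View pics/w9.png

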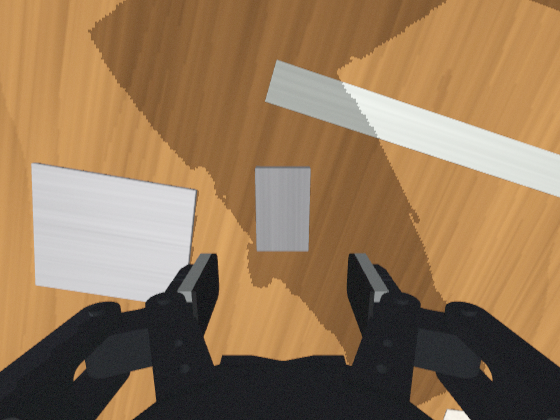

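Emit:
jog_arm --targets '[0, 0, 0, -0.002, 0.002, -0.03, 0.6, 0, 0, 0, -0.002, 0.002, -0.06, 0.6, 0, 0, 0, -0.002, 0.002, -0.08, 0.6, 0, 0, 0, -0.002, 0.002, -0.09, 0.6, 0, 0, 0, -0.002, 0.002, -0.096, 0.6, 0, 0, 0, -0.002, 0.002, -0.099, 0.6, 0, 0, 0, -0.002, 0.002, -0.099, 0.6, 0, 0, 0, -0.002, 0.002, -0.099, 0.35, 0, 0, 0, -0.002, 0.002, -0.099, 0.35, 0, 0, 0, -0.002, 0.002, -0.099, 0.35]'

```text
time_s: 33.7
eef_pos: [0.4308, -0.2496, -0.0007]
tool_rot: [46.6, 89.9, -26.4]
contact_force: [0.4, 1.6, 6.0]
finger_gap: 0.0382
```

Emit:
jog_arm --targets '[0, 0, 0, 0, 0, 0, 0.35]'

```text
time_s: 33.83
eef_pos: [0.4308, -0.2496, -0.0007]
tool_rot: [47.4, 89.9, -25.7]
contact_force: [-0.0, 1.6, 5.1]
finger_gap: 0.0383
```

```bash
python3 st.py
```

```text
[ 0.4308 -0.2496 -0.0007] yaw 16.9 tilt [ 0.002 -0.001 -1.   ] q [-39.4  20.9 -29.1  39.9   0.   33.7] M [0.24 0.04 0.01] F [-0.   1.6  5.1] gap 0.0383 t 33.825
```

Emit:
jog_arm --targets '[0, 0, 0, 0, 0, 0.02, 0.35, 0, 0, 0, 0, 0, 0.06, 0.35, 0, 0, -3, 0.005, 0.01, 0.11, 0.35, 0, 0, -6, 0.02, 0.06, 0.13, 0.35, 0, 0, -9, 0.035, 0.11, 0.13, 0.35, 0, 0, -12, 0.05, 0.16, 0.13, 0.35, 0, 0, -15, 0.065, 0.21, 0.13, 0.35, 0, 0, -17.5, 0.08, 0.26, 0.125, 0.35, 0, 0, -17.5, 0.091, 0.298, 0.12, 0.35, 0, 0, -17.5, 0.091, 0.298, 0.12, 0.35]'

```text
time_s: 35.08
eef_pos: [0.5208, 0.0512, 0.1176]
tool_rot: [-106.4, 89.9, 163.3]
contact_force: [0.6, -1.5, -3.5]
finger_gap: 0.038
```

Emit:
jog_arm --targets '[0, 0, 0, 0, 0, 0, 0.35, 0, 0, 0, 0, 0, 0, 0.35, 0, 0, 0, 0, 0, 0, 0.35]'

```text
time_s: 35.45
eef_pos: [0.521, 0.0477, 0.1185]
tool_rot: [53.4, 90.0, -37.3]
contact_force: [-0.3, 0.1, -2.4]
finger_gap: 0.0379
```

Run:
```python
import st
from h import *
im,K,E=cam('wrist','w10')
z=pose()[0][2]+.0105
g=cv2.cvtColor(im,cv2.COLOR_BGR2GRAY)
print([(v,int(g[v,283])) for v in range(194,212)])
print(ray([(283,205)],z,K,E)-[0,.032,0])
```

```text
[0.521  0.0477 0.1185] yaw -0.7 tilt [ 0. -0. -1.] q [ -3.6  15.8 -16.6  57.5  -0.   87.1] M [-0.01 -0.   -0.01] F [-0.3  0.1 -2.4] gap 0.0379 t 35.45
[(194, 195), (195, 195), (196, 195), (197, 193), (198, 196), (199, 195), (200, 196), (201, 178), (202, 137), (203, 109), (204, 111), (205, 111), (206, 115), (207, 158), (208, 190), (209, 199), (210, 199), (211, 199)]
[[0.52089041 0.04769933 0.12897454]]
```

View pics/w10.png

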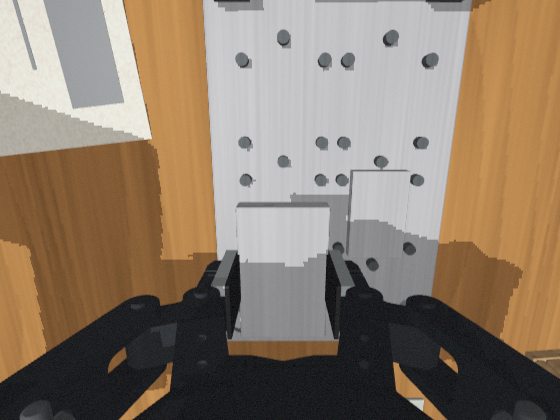

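Emit:
jog_arm --targets '[0, 0, 0, 0.0005, 0.0015, -0.02, 0.35, 0, 0, 0, 0.0005, 0.0015, -0.05, 0.35, 0, 0, 0, 0.0005, 0.0015, -0.07, 0.35, 0, 0, 0, 0.0005, 0.0015, -0.078, 0.35, 0, 0, 0, 0.0005, 0.0015, -0.081, 0.35, 0, 0, 0, 0.0005, 0.0015, -0.084, 0.35, 0, 0, 0, 0.0005, 0.0015, -0.085, 0.35, 0, 0, 0, 0.0005, 0.0015, -0.085, 0.35]'

```text
time_s: 36.5
eef_pos: [0.5219, 0.0503, 0.0337]
tool_rot: [89.3, 90.0, -1.3]
contact_force: [0.1, 0.1, -2.3]
finger_gap: 0.0382
```

```bash
python3 st.py
```

```text
[0.5219 0.0503 0.0337] yaw -0.6 tilt [ 0.001 -0.    -1.   ] q [ -3.3  20.8 -23.1  46.1   0.   87.3] M [ 0.04 -0.02 -0.06] F [ 0.1  0.1 -2.3] gap 0.0382 t 36.5
```

No contact with the pins. Lower the rest, release and lift off.

Emit:
jog_arm --targets '[0, 0, 0, 0, 0, -0.0015, 0.35, 0, 0, 0, 0, 0, -0.003, 0.35, 0, 0, 0, 0, 0, -0.003, 0.35, 0, 0, 0, 0, 0, -0.003, 0.54, 0, 0, 0, 0, 0, -0.003, 0.54, 0, 0, 0, 0, 0, -0.003, 0.54, 0, 0, 0, 0, 0, 0.03, 0.54, 0, 0, 0, 0, 0, 0.07, 0.54, 0, 0, 0, 0, 0, 0.12, 0.54, 0, 0, 0, 0, -0.04, 0.15, 0.4]'

```text
time_s: 37.75
eef_pos: [0.5226, 0.0114, 0.1862]
tool_rot: [90.4, 89.8, 0.1]
contact_force: [1.1, -1.2, 0.2]
finger_gap: 0.0341
```

Emit:
jog_arm --targets '[0, 0, 0, 0, -0.05, 0.03, 0.3, 0, 0, 0, 0, -0.08, 0.04, 0.3, 0, 0, 0, 0, -0.08, 0.04, 0.3, 0, 0, 0, 0, -0.08, 0.04, 0.3]'

```text
time_s: 38.25
eef_pos: [0.5212, -0.0694, 0.2229]
tool_rot: [-133.2, 90.0, 136.2]
contact_force: [-0.0, -0.0, -0.3]
finger_gap: 0.0255
```

Run:
```python
import st
from h import *
im,K,E=cam('wrist','w11'); t=cam('top')[0]; s=cam('side')[0]
a=cv2.resize(im,(400,300)); b=cv2.resize(t[130:310,180:450],(400,300)); c=cv2.resize(s[180:380,160:400],(400,300))
cv2.imwrite('pics/m11.png',np.vstack([np.hstack([a,b]),np.hstack([c,c*0])]))
```

```text
[ 0.5212 -0.0694  0.2229] yaw -0.6 tilt [-0.001  0.001 -1.   ] q [-16.3  12.7  -5.6  71.8   0.   74.2] M [-0.06 -0.05  0.04] F [-0.  -0.  -0.3] gap 0.0255 t 38.25
```

View pics/m11.png

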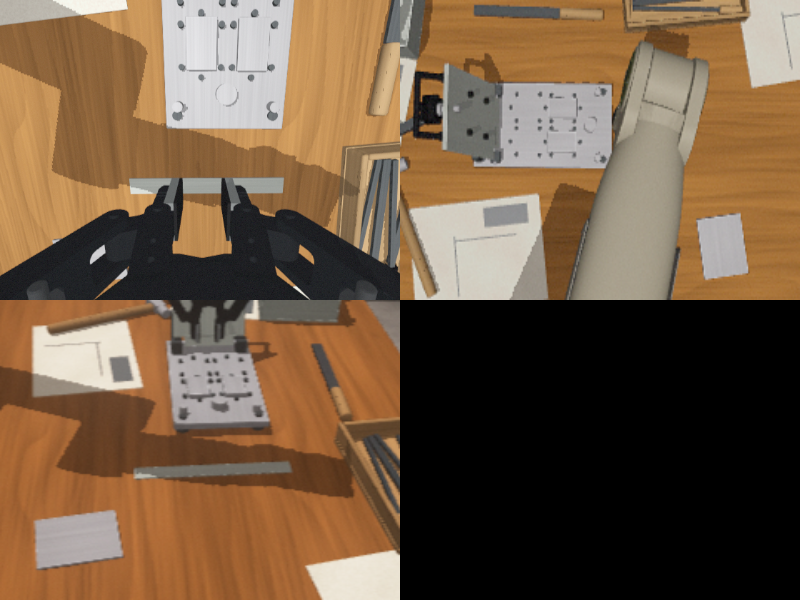

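Emit:
jog_arm --targets '[0, 0, 9, 0, 0, 0.04, 0.3, 0, 0, 18, 0, 0.02, 0.08, 0.3, 0, 0, 27, 0.005, 0.06, 0.12, 0.3, 0, 0, 36, 0.01, 0.11, 0.137, 0.3, 0, 0, 45, 0.015, 0.16, 0.137, 0.3, 0, 0, 54, 0.02, 0.21, 0.137, 0.3, 0, 0, 63, 0.025, 0.26, 0.137, 0.3, 0, 0, 72, 0.03, 0.31, 0.137, 0.3, 0, 0, 81, 0.037, 0.35, 0.137, 0.3, 0, 0, 90.2, 0.037, 0.392, 0.137, 0.3]'

```text
time_s: 39.65
eef_pos: [0.5581, 0.3247, 0.3594]
tool_rot: [-157.2, 89.9, -157.2]
contact_force: [-0.5, 0.6, 0.4]
finger_gap: 0.0257
```

Emit:
jog_arm --targets '[0, 0, 0, 0, 0, 0, 0.3, 0, 0, 0, 0, 0, 0, 0.3, 0, 0, 0, 0, 0, 0, 0.3]'

```text
time_s: 40.02
eef_pos: [0.5585, 0.3215, 0.3605]
tool_rot: [-103.7, 90.0, -104.1]
contact_force: [-0.3, -0.6, -0.5]
finger_gap: 0.0257
```

Run:
```python
import st
from h import *
im,K,E=cam('wrist','w12')
print(proj([(0.508,.324,.3),(.608,.324,.3)],K,E))
```

```text
[0.5585 0.3215 0.3605] yaw 89.6 tilt [-0. -0. -1.] q [22.8 27.7 35.2 97.5 -0.  23.2] M [-0.06 -0.03  0.03] F [-0.3 -0.6 -0.5] gap 0.0257 t 40.025
[[288.04803204 150.10090706]
 [288.46357787 295.40570549]]
```

View pics/w12.png

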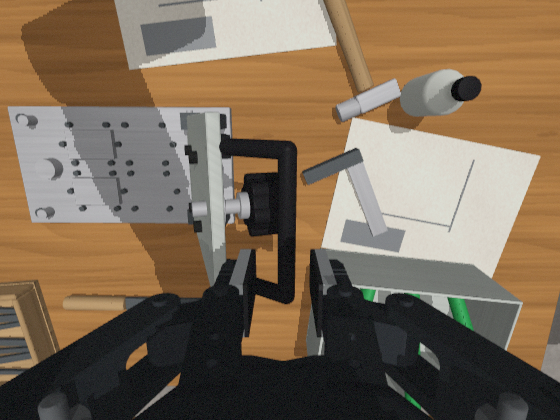

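Emit:
jog_arm --targets '[0, 0, 0, 0, 0.0025, -0.03, 0.3, 0, 0, 0, 0, 0.0025, -0.06, 0.3, 0, 0, 0, 0, 0.0025, -0.079, 0.3, 0, 0, 0, 0, 0.0025, -0.079, 0.3, 0, 0, 0, 0, 0.0025, -0.079, 0.05, 0, 0, 0, 0, 0.0025, -0.079, 0.05, 0, 0, 0, 0, 0.0025, -0.079, 0.05]' --squeeze 40

```text
time_s: 40.95
eef_pos: [0.5589, 0.324, 0.2825]
tool_rot: [-26.3, 89.9, -26.7]
contact_force: [-1.1, -4.9, 1.1]
finger_gap: 0.0105
```

```bash
python3 st.py
```

```text
[0.5589 0.324  0.2825] yaw 89.6 tilt [ 0.001 -0.001 -1.   ] q [23.  26.1 21.7 85.6 -0.1 23.4] M [-0.87  0.23 -0.11] F [-1.1 -4.9  1.1] gap 0.0105 t 40.95
```

Emit:
jog_arm --targets '[0, 0, 0, 0, -0.012, 0.0055, 0.05, 0, 0, 0, 0, -0.024, 0.011, 0.05, 0, 0, 0, 0, -0.0365, 0.0155, 0.05, 0, 0, 0, -0.0005, -0.049, 0.0195, 0.05, 0, 0, 0, -0.0005, -0.062, 0.023, 0.05, 0, 0, 0, -0.0005, -0.0745, 0.0255, 0.05, 0, 0, 0, -0.001, -0.0875, 0.028, 0.05, 0, 0, 0, -0.001, -0.101, 0.0295, 0.05, 0, 0, 0, -0.001, -0.114, 0.0305, 0.05, 0, 0, 0, -0.0015, -0.127, 0.0305, 0.05]'

```text
time_s: 42.2
eef_pos: [0.5573, 0.1964, 0.3122]
tool_rot: [-22.9, 90.0, -23.3]
contact_force: [0.0, 1.7, 6.2]
finger_gap: 0.0104
```

Emit:
jog_arm --targets '[0, 0, 0, 0, -0.013, 0, 0.05, 0, 0, 0, 0, -0.0265, -0.0015, 0.05, 0, 0, 0, 0, -0.0395, -0.003, 0.05, 0, 0, 0, -0.0005, -0.0525, -0.005, 0.05, 0, 0, 0, -0.0005, -0.0655, -0.008, 0.05, 0, 0, 0, -0.0005, -0.078, -0.0115, 0.05, 0, 0, 0, -0.001, -0.0905, -0.0155, 0.05, 0, 0, 0, -0.001, -0.103, -0.02, 0.05, 0, 0, 0, -0.001, -0.115, -0.025, 0.05, 0, 0, 0, -0.0015, -0.127, -0.031, 0.05]'

```text
time_s: 43.45
eef_pos: [0.5557, 0.0698, 0.2803]
tool_rot: [-69.8, 90.0, -70.2]
contact_force: [-0.1, -0.5, 2.0]
finger_gap: 0.0107
```

```bash
python3 st.py
```

```text
[0.5557 0.0698 0.2803] yaw 89.6 tilt [ 0. -0. -1.] q [-1.  15.8  6.5 80.7 -0.  -0.7] M [ 0.34 -0.09 -0.05] F [-0.1 -0.5  2. ] gap 0.0107 t 43.45
```

Emit:
jog_arm --targets '[0, 0, 0, 0, -0.0115, -0.0065, 0.05, 0, 0, 0, 0, -0.023, -0.0135, 0.05, 0, 0, 0, 0, -0.034, -0.0205, 0.05, 0, 0, 0, -0.0005, -0.0445, -0.0285, 0.05, 0, 0, 0, -0.0005, -0.0545, -0.037, 0.05, 0, 0, 0, -0.0005, -0.0645, -0.046, 0.05, 0, 0, 0, -0.001, -0.0735, -0.055, 0.05, 0, 0, 0, -0.001, -0.0825, -0.065, 0.05, 0, 0, 0, -0.001, -0.091, -0.075, 0.05, 0, 0, 0, -0.0012, -0.099, -0.0855, 0.05]'

```text
time_s: 44.7
eef_pos: [0.5545, -0.0288, 0.1945]
tool_rot: [57.7, 90.0, 57.3]
contact_force: [1.6, 0.1, -0.7]
finger_gap: 0.0103
```

Emit:
jog_arm --targets '[0, 0, 0, 0, -0.0075, -0.011, 0.05, 0, 0, 0, 0, -0.0145, -0.022, 0.05, 0, 0, 0, 0, -0.0205, -0.034, 0.05, 0, 0, 0, 0, -0.0265, -0.0455, 0.05, 0, 0, 0, 0, -0.0315, -0.058, 0.05, 0, 0, 0, 0, -0.0365, -0.07, 0.05, 0, 0, 0, 0, -0.0405, -0.0825, 0.05, 0, 0, 0, 0, -0.042, -0.089, 0.05, 0, 0, 0, 0, -0.044, -0.0955, 0.05, 0, 0, 0, 0, -0.0455, -0.1, 0.05]'

```text
time_s: 45.95
eef_pos: [0.554, -0.0734, 0.0948]
tool_rot: [127.3, 89.9, 127.0]
contact_force: [-2.9, -1.7, -2.3]
finger_gap: 0.0101
```

```bash
python3 st.py
```

```text
[ 0.554  -0.0734  0.0948] yaw 89.6 tilt [-0.001  0.001 -1.   ] q [-15.8  20.7 -13.3  56.1   0.  -15.4] M [ 0.08  0.5  -0.06] F [-2.9 -1.7 -2.3] gap 0.0101 t 45.95
```

Emit:
jog_arm --targets '[0, 0, 0, 0, -0.001, -0.003, 0.05, 0, 0, 0, 0, -0.0015, -0.006, 0.05, 0, 0, 0, 0, -0.002, -0.009, 0.05, 0, 0, 0, 0, -0.0025, -0.012, 0.05, 0, 0, 0, 0, -0.003, -0.015, 0.05, 0, 0, 0, 0, -0.0035, -0.0175, 0.05, 0, 0, 0, 0, -0.004, -0.0195, 0.05, 0, 0, 0, 0, -0.004, -0.021, 0.05, 0, 0, 0, 0, -0.004, -0.022, 0.05, 0, 0, 0, 0, -0.004, -0.022, 0.05]'

```text
time_s: 47.2
eef_pos: [0.554, -0.0777, 0.073]
tool_rot: [167.5, 89.9, 167.1]
contact_force: [-5.2, 2.6, -4.2]
finger_gap: 0.0108
```

```bash
python3 st.py
```

```text
[ 0.554  -0.0777  0.073 ] yaw 89.6 tilt [-0.001  0.    -1.   ] q [-16.2  21.8 -15.   53.2  -0.  -15.8] M [ 0.55  0.78 -0.01] F [-5.2  2.6 -4.2] gap 0.0108 t 47.2
```

Emit:
jog_arm --targets '[0, 0, 0, 0, 0, -0.001, 0.05, 0, 0, 0, 0, 0, -0.002, 0.05, 0, 0, 0, 0, 0, -0.002, 0.05]'

```text
time_s: 47.58
eef_pos: [0.5541, -0.0778, 0.0724]
tool_rot: [-112.3, 90.0, -112.7]
contact_force: [-6.9, 3.1, 4.2]
finger_gap: 0.0107
```

```bash
python3 st.py
```

```text
[ 0.5541 -0.0778  0.0724] yaw 89.6 tilt [-0. -0. -1.] q [-16.2  21.8 -15.1  53.1  -0.  -15.8] M [ 0.74  1.5  -0.09] F [-6.9  3.1  4.2] gap 0.0107 t 47.575
```

Emit:
jog_arm --targets '[0, 0, 0, 0, 0, 0.001, 0.3, 0, 0, 0, 0, 0, 0.001, 0.3, 0, 0, 0, 0, 0, 0.03, 0.3, 0, 0, 0, 0, 0, 0.07, 0.3, 0, 0, 0, 0, 0, 0.105, 0.3, 0, 0, -10, 0, 0.02, 0.105, 0.5, 0, 0, -20, 0, 0.04, 0.105, 0.85, 0, 0, -30, 0, 0.055, 0.105, 0.85, 0, 0, -40, 0.001, 0.064, 0.105, 0.85, 0, 0, -47.6, 0.001, 0.064, 0.105, 0.85]'

```text
time_s: 48.82
eef_pos: [0.5568, -0.0135, 0.1771]
tool_rot: [34.4, 89.8, -13.8]
contact_force: [-0.4, -0.4, -0.8]
finger_gap: 0.0728
```

Emit:
jog_arm --targets '[0, 0, 0, 0, 0, -0.02, 0.85, 0, 0, 0, 0, 0, -0.05, 0.85, 0, 0, 0, 0, 0, -0.08, 0.85, 0, 0, 0, 0, 0, -0.098, 0.85, 0, 0, 0, 0, 0, -0.098, 0.85]'

```text
time_s: 49.45
eef_pos: [0.5553, -0.014, 0.0774]
tool_rot: [-128.0, 89.9, -176.0]
contact_force: [0.0, 0.3, 0.1]
finger_gap: 0.0727
```

Emit:
jog_arm --targets '[0, 0, 0, 0, 0, 0, 0.4, 0, 0, 0, 0, 0, 0, 0.4, 0, 0, 0, 0, 0, 0, 0.4, 0, 0, 0, 0, 0, 0, 0.4]' --squeeze 30

```text
time_s: 49.95
eef_pos: [0.5562, -0.0146, 0.0799]
tool_rot: [12.6, 89.8, -35.4]
contact_force: [-1.9, -2.7, 5.9]
finger_gap: 0.0524
```

```bash
python3 st.py
```

```text
[ 0.5562 -0.0146  0.0799] yaw 42.0 tilt [ 0.002 -0.002 -1.   ] q [ -9.7  21.  -15.1  53.7  -0.1  38.3] M [-0.55  0.58 -0.  ] F [-1.9 -2.7  5.9] gap 0.0524 t 49.95
```

Emit:
jog_arm --targets '[0, 0, -9.5, 0, 0, -0.0005, 0.4, 0, 0, -19, 0, 0, -0.001, 0.4, 0, 0, -28.5, 0, 0, -0.0015, 0.4, 0, 0, -38, 0, 0, -0.002, 0.4, 0, 0, -47.5, 0, 0, -0.0025, 0.4, 0, 0, -57, 0, 0, -0.003, 0.4, 0, 0, -66.5, 0, 0, -0.0035, 0.4, 0, 0, -76, 0, 0, -0.004, 0.4, 0, 0, -84, 0, 0, -0.0045, 0.4, 0, 0, -84, 0, 0, -0.0045, 0.4]'

```text
time_s: 51.2
eef_pos: [0.5531, -0.0145, 0.0753]
tool_rot: [-16.3, 89.8, -148.3]
contact_force: [-11.4, -2.9, 14.5]
finger_gap: 0.0521
```

```bash
python3 st.py
```

```text
[ 0.5531 -0.0145  0.0753] yaw -42.1 tilt [-0.003 -0.002 -1.   ] q [-9.700e+00  2.120e+01 -1.560e+01  5.340e+01 -1.000e-01  1.223e+02] M [-0.67  2.22 -0.09] F [-11.4  -2.9  14.5] gap 0.0521 t 51.2
```

Emit:
jog_arm --targets '[0, 0, 0, 0, 0, 0, 0.85, 0, 0, 0, 0, 0, 0, 0.85, 0, 0, 10.5, 0, 0, 0, 0.85, 0, 0, 21, 0, 0, 0, 0.85, 0, 0, 31.5, 0, 0, 0, 0.85, 0, 0, 42, 0, 0, 0, 0.85, 0, 0, 52.5, 0, 0, 0, 0.85, 0, 0, 63, 0, 0, 0, 0.85, 0, 0, 73.5, 0, 0, 0, 0.85, 0, 0, 84, 0, 0, 0, 0.85]'

```text
time_s: 52.45
eef_pos: [0.5559, -0.0136, 0.0738]
tool_rot: [73.5, 89.9, 25.9]
contact_force: [0.7, 0.1, 0.1]
finger_gap: 0.0723
```

Emit:
jog_arm --targets '[0, 0, 0, 0, 0, 0, 0.85, 0, 0, 0, 0, 0, 0, 0.4, 0, 0, 0, 0, 0, 0, 0.4, 0, 0, 0, 0, 0, 0, 0.4, 0, 0, 0, 0, 0, 0, 0.4]'

```text
time_s: 53.08
eef_pos: [0.5554, -0.0139, 0.074]
tool_rot: [28.2, 90.0, -19.8]
contact_force: [-1.8, -0.5, 2.4]
finger_gap: 0.0523
```

```bash
python3 st.py
```

```text
[ 0.5554 -0.0139  0.074 ] yaw 42.0 tilt [ 0. -0. -1.] q [ -9.7  21.4 -15.5  53.1  -0.   38.3] M [-0.13  0.23 -0.05] F [-1.8 -0.5  2.4] gap 0.0523 t 53.075
```

Emit:
jog_arm --targets '[0, 0, -9.5, 0, 0, -0.0005, 0.4, 0, 0, -19, 0, 0, -0.001, 0.4, 0, 0, -28.5, 0, 0, -0.0015, 0.4, 0, 0, -38, 0, 0, -0.002, 0.4, 0, 0, -47.5, -0.0005, 0, -0.0025, 0.4, 0, 0, -57, -0.0005, 0, -0.003, 0.4, 0, 0, -66.5, -0.001, 0, -0.0035, 0.4, 0, 0, -76, -0.001, 0, -0.004, 0.4, 0, 0, -84, -0.001, 0, -0.0045, 0.4, 0, 0, -84, -0.001, 0, -0.0045, 0.4]'

```text
time_s: 54.32
eef_pos: [0.5535, -0.0138, 0.0696]
tool_rot: [-34.3, 89.9, -166.4]
contact_force: [-4.1, -0.2, 5.1]
finger_gap: 0.0521
```

```bash
python3 st.py
```

```text
[ 0.5535 -0.0138  0.0696] yaw -42.1 tilt [-0.001 -0.    -1.   ] q [ -9.7  21.5 -16.1  52.5  -0.  122.3] M [-0.13  0.79 -0.12] F [-4.1 -0.2  5.1] gap 0.0521 t 54.325
```

Emit:
jog_arm --targets '[0, 0, 0, 0, 0, 0, 0.85, 0, 0, 0, 0, 0, 0, 0.85, 0, 0, 10.5, 0, 0, 0, 0.85, 0, 0, 21, 0, 0, 0, 0.85, 0, 0, 31.5, 0, 0, 0, 0.85, 0, 0, 42, 0, 0, 0, 0.85, 0, 0, 52.5, 0, 0, 0, 0.85, 0, 0, 63, 0, 0, 0, 0.85, 0, 0, 73.5, 0.001, 0, 0, 0.85, 0, 0, 84, 0.001, 0, 0, 0.85]'

```text
time_s: 55.58
eef_pos: [0.5556, -0.0137, 0.0691]
tool_rot: [92.7, 90.0, 45.0]
contact_force: [-0.2, -0.0, 0.2]
finger_gap: 0.0726
```

Emit:
jog_arm --targets '[0, 0, 0, 0, 0, 0, 0.85, 0, 0, 0, 0, 0, 0, 0.4, 0, 0, 0, 0, 0, 0, 0.4, 0, 0, 0, 0, 0, 0, 0.4, 0, 0, 0, 0, 0, 0, 0.4]'

```text
time_s: 56.2
eef_pos: [0.5554, -0.0138, 0.0694]
tool_rot: [63.3, 90.0, 15.3]
contact_force: [-1.4, -0.5, 1.6]
finger_gap: 0.0518
```

Emit:
jog_arm --targets '[0, 0, -9.5, 0, 0, -0.0005, 0.4, 0, 0, -19, 0, 0, -0.001, 0.4, 0, 0, -28.5, 0, 0, -0.0015, 0.4, 0, 0, -38, 0, 0, -0.002, 0.4, 0, 0, -47.5, -0.0005, 0, -0.0025, 0.4, 0, 0, -57, -0.0005, 0, -0.003, 0.4, 0, 0, -66, -0.001, 0, -0.0035, 0.4, 0, 0, -73, -0.001, 0, -0.0035, 0.4, 0, 0, -80, -0.001, 0, -0.0035, 0.4, 0, 0, -80, -0.001, 0, -0.0035, 0.4]'

```text
time_s: 57.45
eef_pos: [0.5536, -0.0139, 0.0653]
tool_rot: [-44.7, 89.9, -172.6]
contact_force: [-1.7, 0.3, -1.1]
finger_gap: 0.0521
```

```bash
python3 st.py
```

```text
[ 0.5536 -0.0139  0.0653] yaw -37.9 tilt [-0.002 -0.    -1.   ] q [ -9.7  21.7 -16.3  52.   -0.  118.2] M [-0.16  0.36 -0.05] F [-1.7  0.3 -1.1] gap 0.0521 t 57.45
```

Total 248°, no end torque yet. Keep turning to feel the stop.

Emit:
jog_arm --targets '[0, 0, -4, 0, 0, 0, 0.4, 0, 0, -8, 0, 0, -0.0005, 0.4, 0, 0, -8, 0, 0, -0.0005, 0.4]'

```text
time_s: 57.82
eef_pos: [0.5536, -0.0136, 0.065]
tool_rot: [-42.8, 89.9, -178.5]
contact_force: [-3.0, -0.6, 1.1]
finger_gap: 0.0524
```

```bash
python3 st.py
```

```text
[ 0.5536 -0.0136  0.065 ] yaw -45.7 tilt [-0.001 -0.    -1.   ] q [ -9.7  21.8 -16.4  52.   -0.  126. ] M [-0.08  0.56  0.92] F [-3.  -0.6  1.1] gap 0.0524 t 57.825
```

Emit:
jog_arm --targets '[0, 0, 3, 0, 0, 0, 0.85, 0, 0, 3, 0, 0, 0, 0.85, 0, 0, 12, 0, 0, 0, 0.85, 0, 0, 21, 0, 0, 0, 0.85, 0, 0, 30, 0, 0, 0, 0.85, 0, 0, 30, 0, 0, 0, 0.85, 0, 0, 30, 0, 0, 0, 0.4, 0, 0, 30, 0, 0, 0, 0.4, 0, 0, 30, 0, 0, 0, 0.4, 0, 0, 30, 0, 0, 0, 0.4]'

```text
time_s: 59.08
eef_pos: [0.5542, -0.0137, 0.0657]
tool_rot: [-148.4, 90.0, 105.6]
contact_force: [-2.7, 1.0, 5.9]
finger_gap: 0.0525
```

Emit:
jog_arm --targets '[0, 0, -4, 0, 0, 0, 0.4, 0, 0, -8, 0, 0, 0, 0.4, 0, 0, -12, 0, 0, 0, 0.4, 0, 0, -12, 0, 0, 0, 0.4]'

```text
time_s: 59.58
eef_pos: [0.5542, -0.0133, 0.0654]
tool_rot: [-131.6, 90.0, 110.5]
contact_force: [-2.5, 1.7, 4.2]
finger_gap: 0.0524
```

```bash
python3 st.py
```

```text
[ 0.5542 -0.0133  0.0654] yaw -27.8 tilt [-0.  0. -1.] q [ -9.7  21.7 -16.3  51.9   0.  108.2] M [0.34 0.5  0.88] F [-2.5  1.7  4.2] gap 0.0524 t 59.575
```

Emit:
jog_arm --targets '[0, 0, 0, 0, 0, 0, 0.85, 0, 0, 0, 0, 0, 0, 0.85, 0, 0, 0, 0, 0, 0, 0.85, 0, 0, 0, 0, 0, 0.03, 0.85, 0, 0, 0, 0, 0, 0.07, 0.85, 0, 0, 0, 0, 0, 0.11, 0.85, 0, 0, 0, 0, 0, 0.16, 0.85, 0, 0, 0, -0.05, -0.04, 0.18, 0.85, 0, 0, 0, -0.08, -0.09, 0.2, 0.85, 0, 0, 0, -0.1, -0.15, 0.2, 0.85]'

```text
time_s: 60.82
eef_pos: [0.4553, -0.1611, 0.2674]
tool_rot: [89.3, 89.8, -28.6]
contact_force: [0.5, -0.2, -0.3]
finger_gap: 0.0726
```

Emit:
jog_arm --targets '[0, 0, 0, -0.02, -0.05, 0, 0.85, 0, 0, 0, -0.02, -0.05, 0, 0.85, 0, 0, 0, -0.02, -0.05, 0, 0.85]'

```text
time_s: 61.2
eef_pos: [0.4356, -0.2101, 0.2651]
tool_rot: [-153.5, 90.0, 88.5]
contact_force: [-0.1, 0.2, -0.4]
finger_gap: 0.0725
```

Run:
```python
import st
from h import *
t=cam('top')[0]; s=cam('side')[0]
b=cv2.resize(t[60:320,60:460],(400,260)); c=cv2.resize(s[180:340,220:350],(390,480))
b=cv2.copyMakeBorder(b,0,220,0,0,cv2.BORDER_CONSTANT)
cv2.imwrite('pics/m13.png',np.hstack([b,c]))
```

```text
[ 0.4356 -0.2101  0.2651] yaw -28.0 tilt [ 0.  0. -1.] q [-35.3   7.3  -6.2  76.5   0.   82.8] M [ 0.01 -0.02  0.03] F [-0.1  0.2 -0.4] gap 0.0725 t 61.2
```

View pics/m13.png

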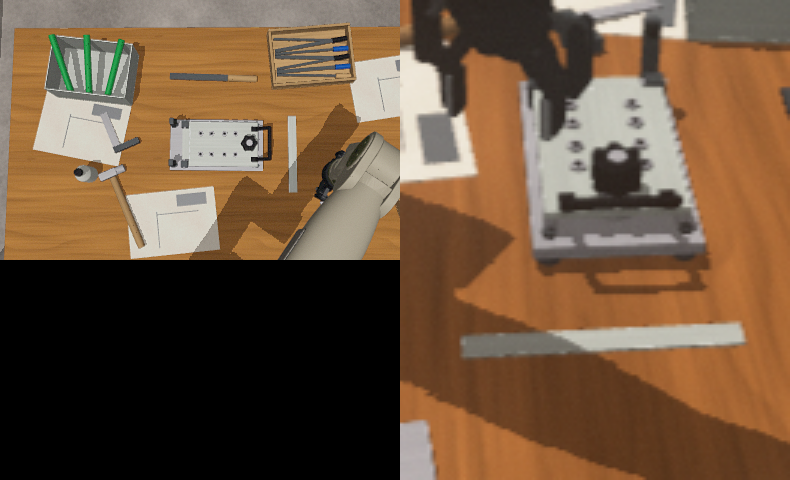

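The leaf is down and level with the knob home. The other tools are where they were, and the robot is clear. Handing in.

```bash
python3 -c "
from h import *
print(ctrl.finish_job())"
```

```text
the job is handed in; nothing more can be done
None
```

The drill jig is ready for the drilling machine, and the job was handed in at about 61 s of the 210 s allowed.

- **Knob and leaf opening:** I unscrewed the knob to its stop (about 250°, with the wrist moment rising to about 1 Nm). Then I swung the leaf up by its bar and laid it on the rear stop; a light push there met resistance.
- **Blanks:** Only two blanks were on the bench, and one had been knocked aside before I picked it up. Both went into the two front pockets without touching the pins, and pictures showed them lying flat.
- **Closing:** I lowered the leaf by hand along its arc until a small push showed it resting on the post. Then I screwed the knob home; a second grip and turn also met the stop at about 0.9 Nm.

The last pictures show the leaf down and the other tools where they were, with the robot clear. The highest wrist force I read between moves was about 19 N.

None of these checks failed. Two things disagreed or were left unchecked:
- **Pocket positions:** Two camera views disagreed by about 2 mm on where the pockets were. I used a value in between, which was inside the fit.
- **Blanks after closing:** I did not see the blanks again after the leaf was closed over them.

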